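# Clamp the seasoning tins in the bench shaker and switch it on

## Robot

A 7-joint arm with a two-finger parallel gripper is mounted at the origin on the work surface. World frame = base frame: x ahead of the robot, y to its left, z up, the work surface at z = 0. Lengths are in m, angles in rad, forces in N, time in s.
With the tool pointing down it reaches from about 0.35 to 0.9 m from the base axis. Payload 19.9 kg.
Tool frame: the origin (TCP) lies between the finger pads; the fingertips stand 19 mm ahead of it and the grasp point (between the pads) is the TCP; y points along the fingers, x is the direction in which the jaws open and shut, and the axes are right-handed (so a half turn about y gives the same grasp; the last joint's range is limited). The gripper opens to 94 mm and grips with 3 to 60 N. Pads are 16 mm wide; open, the fingers measure 119 mm over their backs; the gripper's body (75 mm by 177 mm) begins 78 mm behind the grasp point.
Start: joints at [1.23, 0.417, -0.01, 1.614, 0.005, 1.111, -0.053], TCP at [0.184, -0.597, 0.224] pointing down, gripper open.
Joint ranges: [-2.81, 2.81], [-0.39, 2.02], [-1.27, 1.25], [0.06, 2.57], [-1.19, 4.33], [0.19, 2], [-2.82, 2.82]. Speed limits (rad/s): [1.89, 1.89, 2.39, 2.39, 3.01, 3.01, 3.01].

## Interface

Orientations are given as a 3x3 rotation matrix whose columns are the frame's x, y, z axes.
In Python, from station import r, eyes gives the robot as it stands.
- The arm moves only by the tool drive_tool, never from a script. Its argument "motion" is one flat list of numbers, 6 for each row, row after row: the shift along the tool's x, y, z in units of 60 mm (1.0 is 60 mm), then the turn, a rotation vector about the tool's x, y, z in units of 6 degrees (1.0 is 6 degrees). In form: [x, y, z, rx, ry, rz, x, y, z, rx, ry, rz, ...]. A call has 1 to 20 rows; each row is the pose to reach, as a shift and turn from the pose commanded when the call began, along the tool's axes at that moment; what a row does not reach only later rows make up. A row lasts 1/8 s, in which the tool goes at most 62.5 mm and 10.7 degrees, less where a joint would pass 70% of its speed; a pose out of reach is approached as far as the arm can. A call with a gripper value outside its range is refused whole. "fingers" is the finger opening in mm, from 0 to 94, set as the call begins (left out, the last holds). The fingers move at their own pace and stop on an object; "newtons" is the grip in N (left out, the last holds). Time passes only in rows, so rows that repeat a pose let the fingers close. It gives the time, the measured TCP pose, the force and the opening at its end, in the units of the state.
- r.observe(): the state, without advancing time (a new reading comes with each control period).
- eyes.read_camera(name): name is "scene" or "top" or "wrist"; returns (picture, depth): 400x640x3 uint8, blue, green, red; 400x640 float32, m along the optical axis (not along the pixel's ray), 0 where there is no reading.
- eyes.camera_model(name): a dict with "vertical_fov" (degrees; the focal length in pixels is half the picture's height over the tangent of half this angle, whatever the lens; pixels are square), "cx", "cy" (the principal point, pixels), "world_to_cam" (4x4, takes a point from world to camera coordinates). Camera axes: x right, y up, looking along -z (the intrinsics and any distortion apply to the point x, -y, -z); pixel columns grow to the right and rows downward; lengths in m; the calibration is good to about 2 mm. A picture is of the moment at which its call begins: read the wrist's pose just before it. camera_model takes no time and is no camera call; for the wrist camera it gives the pose at the moment of the call.
- r.hand_in(): hands the job in, once; it reports no verdict.
The state is a dict: "clock": time; "joint_pos": joint angles; "joint_velocities": joint speeds; "joint_efforts": joint torques, N m; "eef_pos": TCP position; "orientation": TCP orientation; "ft_force": force on the tool from outside, world axes, zero at the start; "torque": the same for the moment, N m; "gripper_width": finger opening in m.
Only numpy, scipy, OpenCV 4.12 (cv2) and the standard library are available. Lean on these libraries where they do the work, as an engineer would, in place of code of your own. Each camera call takes 0.05 s, during which the arm holds its last target.

## Task

Load every seasoning tin on the table into the bench shaker, one to a nest, seated flat and square, and clamp each by turning that nest's cam handle until its red end points straight at the sprung pad, the cam's high point holding the tin hard against the back stop. Only when all the tins are clamped, lift the amber splash cover, flip the toggle beneath it over to the green dot (the shaker starts by its own delay timer, after you have gone) and lower the cover fully shut again. Leave the bowl, sieve and jug where they are.

Things in the scene. Friction and masses are not known exactly. Their poses are not given: they have to be found in the camera images.
- tin1_mid (a point): closed steel seasoning tin with a red lid, a plain block 62 mm (its x) by 46 mm (its y) by 52 mm tall, 110 to 220 g; this point is its centre, 26 mm above its underside. Starts upright on the table, any yaw; may be absent
- tin2_mid (a point): closed steel seasoning tin with a yellow lid, a plain block 62 mm (its x) by 46 mm (its y) by 52 mm tall, 110 to 220 g; this point is its centre, 26 mm above its underside. Starts upright on the table, any yaw; may be absent
- tin3_mid (a point): closed steel seasoning tin with a green lid, a plain block 62 mm (its x) by 46 mm (its y) by 52 mm tall, 110 to 220 g; this point is its centre, 26 mm above its underside. Starts upright on the table, any yaw; may be absent
- tin4_mid (a point): closed steel seasoning tin with a blue lid, a plain block 62 mm (its x) by 46 mm (its y) by 52 mm tall, 110 to 220 g; this point is its centre, 26 mm above its underside. Starts upright on the table, any yaw; may be absent
- nest1 (a point): leftmost nest on the shaker's deck, seen from the robot: point on its floor under the centre of a tin pressed home. x runs from the cam to the back stop (face 31 mm off, 30 mm high); the tin's 62 mm side lies along x. Rails at +-25 mm in y, 8 mm high, sloping lips to 13 mm. The sprung pad's face is 36.5 mm off at -x while released: set a tin in up to 5 mm short, the pad pushes it home
- nest2 (a point): second nest on the shaker's deck, seen from the robot: point on its floor under the centre of a tin pressed home. x runs from the cam to the back stop (face 31 mm off, 30 mm high); the tin's 62 mm side lies along x. Rails at +-25 mm in y, 8 mm high, sloping lips to 13 mm. The sprung pad's face is 36.5 mm off at -x while released: set a tin in up to 5 mm short, the pad pushes it home
- nest3 (a point): third nest on the shaker's deck, seen from the robot: point on its floor under the centre of a tin pressed home. x runs from the cam to the back stop (face 31 mm off, 30 mm high); the tin's 62 mm side lies along x. Rails at +-25 mm in y, 8 mm high, sloping lips to 13 mm. The sprung pad's face is 36.5 mm off at -x while released: set a tin in up to 5 mm short, the pad pushes it home
- nest4 (a point): rightmost nest on the shaker's deck, seen from the robot: point on its floor under the centre of a tin pressed home. x runs from the cam to the back stop (face 31 mm off, 30 mm high); the tin's 62 mm side lies along x. Rails at +-25 mm in y, 8 mm high, sloping lips to 13 mm. The sprung pad's face is 36.5 mm off at -x while released: set a tin in up to 5 mm short, the pad pushes it home
- cam1_grip (a point): centre of the cross-bar handle on nest 1's cam, on the cam's upright axis (82.5 mm from point nest1, at its -x side). Black bar 56 mm long, 12 mm wide, 24 mm tall, this point half-way up; 10 mm free below it, then the cam disc (nose radius 22 mm, else 14 mm). x points along the bar to its red end, which is over the nose
- cam1 (a joint): angle of cam 1, rad, counter-clockwise from above. 0: nose and red end point straight at the pad, high point on the sprung follower, tin clamped with about 6 N. Starts released at -1.2 to -1.8; touches the follower at about -1.1 and drives it 7.5 mm. Range -2.0 to 0.5, stays where left, needs up to 0.25 N m
- cam2_grip (a point): centre of the cross-bar handle on nest 2's cam, on the cam's upright axis (82.5 mm from point nest2, at its -x side). Black bar 56 mm long, 12 mm wide, 24 mm tall, this point half-way up; 10 mm free below it, then the cam disc (nose radius 22 mm, else 14 mm). x points along the bar to its red end, which is over the nose
- cam2 (a joint): angle of cam 2, rad, counter-clockwise from above. 0: nose and red end point straight at the pad, high point on the sprung follower, tin clamped with about 6 N. Starts released at -1.2 to -1.8; touches the follower at about -1.1 and drives it 7.5 mm. Range -2.0 to 0.5, stays where left, needs up to 0.25 N m
- cam3_grip (a point): centre of the cross-bar handle on nest 3's cam, on the cam's upright axis (82.5 mm from point nest3, at its -x side). Black bar 56 mm long, 12 mm wide, 24 mm tall, this point half-way up; 10 mm free below it, then the cam disc (nose radius 22 mm, else 14 mm). x points along the bar to its red end, which is over the nose
- cam3 (a joint): angle of cam 3, rad, counter-clockwise from above. 0: nose and red end point straight at the pad, high point on the sprung follower, tin clamped with about 6 N. Starts released at -1.2 to -1.8; touches the follower at about -1.1 and drives it 7.5 mm. Range -2.0 to 0.5, stays where left, needs up to 0.25 N m
- cam4_grip (a point): centre of the cross-bar handle on nest 4's cam, on the cam's upright axis (82.5 mm from point nest4, at its -x side). Black bar 56 mm long, 12 mm wide, 24 mm tall, this point half-way up; 10 mm free below it, then the cam disc (nose radius 22 mm, else 14 mm). x points along the bar to its red end, which is over the nose
- cam4 (a joint): angle of cam 4, rad, counter-clockwise from above. 0: nose and red end point straight at the pad, high point on the sprung follower, tin clamped with about 6 N. Starts released at -1.2 to -1.8; touches the follower at about -1.1 and drives it 7.5 mm. Range -2.0 to 0.5, stays where left, needs up to 0.25 N m
- cover (a joint): amber splash cover over the switch, rad: 0 shut, 1.85 fully up; hinged at its far edge (axis along y), it lifts from the robot's side up and away, and stays at any angle where it is left (about 0.05 N m). A shell 62 mm long in x, 44 mm wide in y, 32 mm high, with a 10 mm lip at the top of its near edge; its side walls can be pinched across y
- cover_hinge (a point): centre of the cover's hinge line on the console; 1 mm above the console's top. Its x points along the shut cover away from the robot, y along the hinge line; the console is free for 25 mm either side of the cover
- toggle (a joint): bat toggle switch under the cover, rad: 0 off (leaning to the machine's right, -y of cover_hinge, red dot), 0.868 on (leaning to +y, green dot); stays where it is left, about 0.03 N m
- toggle_tip (a point): tip of the toggle, a 9 mm ball, about 26 mm above the console's top and 34 mm nearer the robot than the hinge line; its pivot lies 20 mm below, mid-way between off and on
- shaker: bench shaker for mixing dry seasonings, 200 mm (x) by 437 mm (y), deck and console top both 90 mm above the table; origin on the table under the middle of the deck; it spans y from -165 to 272 mm; y runs to the console, whose switch is 221 mm along +y; fixed to the table
- bowl: small steel pinch bowl 76 mm across, 30 mm high, between robot and shaker; origin under its centre; not to be disturbed
- sieve: purple flour sieve 130 mm across, 40 mm high, behind the shaker; origin under its centre; not to be disturbed
- jug: clear measuring jug 90 mm across, 130 mm high, behind the shaker; origin under its centre; not to be disturbed
Mind the look-alikes: they are no part of the job. Leave any black or purple look-alike of the part that bears tin1_mid alone.

How it is judged:
By the outcome, as a careful person would: the job done as asked, in the order asked, and still so for the second after the job is handed in, with the robot touching nothing.
Of tin1, tin2, tin3, tin4 only 3 to 4 are there at a start; the rules pass over those that are not, and their reading is None.
At some moment in a run one of tin1, tin2, tin3, tin4 may be knocked a few centimetres aside while the robot is not near it.
It also fails if it takes over 210 s, if anything falls off the work surface, if the arm or the gripper's body presses on something with over 40 N, if the wrist force passes 120 N, or if a joint passes its speed limit or range.

## Working session

There is one attempt and no reset: what is moved stays moved. The work goes in short steps, Python scripts to look and compute and a tool call to move; the robot and the scene stay as the last step left them, time stands still between calls to the robot, and variables do not carry over. Pictures are saved under pics/ and viewed, and the job is handed in when it is done.

Besides the shell and the picture viewer there is one more tool, called after "Call:" as name(argument=value, ...), one argument or row to a line, values as JSON. drive_tool: Moves the arm, as the interface text tells. Its arguments: {"type":"object","properties":{"motion":{"type":"array","items":{"type":"number"}},"fingers":{"type":"number"},"newtons":{"type":"number"}},"required":["motion"]}

```bash
ls; mkdir -p pics; python3 - <<'E'
from station import r, eyes
import cv2,json
s=r.observe()
print(s)
for n in ["scene","top","wrist"]:
    p,d=eyes.read_camera(n); cv2.imwrite(f"pics/a_{n}.png",p); m=eyes.camera_model(n); print(n,m)
E
```

```text
pics
{'clock': 0.0, 'joint_pos': array([ 1.23050323,  0.41798231, -0.01032241,  1.61415771,  0.00472333,
        1.1107192 , -0.05297744]), 'joint_velocities': array([-0.00086128,  0.00045211, -0.00160152,  0.00053103, -0.00014282,
       -0.00073803,  0.00126833]), 'joint_efforts': array([-4.85838136e-04, -8.51244664e+01,  6.38027843e-01, -4.25993085e+01,
       -4.88034426e-02,  1.84393994e-02,  1.25773363e-04]), 'eef_pos': array([ 0.18386885, -0.59697038,  0.22382692]), 'orientation': array([[ 2.94422942e-01, -4.65337772e-04,  9.55675109e-01],
       [-9.55674420e-01,  1.15268788e-03,  2.94423291e-01],
       [-1.23860139e-03, -9.99999227e-01, -1.05333650e-04]]), 'ft_force': array([ 1.27610673,  0.32204657, -0.00548714]), 'torque': array([-0.00865967, -0.02725325, -0.00123026]), 'gripper_width': 0.09402781555678535}
scene {'vertical_fov': 57.56845752581334, 'cx': 315.3459696887183, 'cy': 204.91103648466338, 'world_to_cam': array([[ 0.56005593,  0.82822767,  0.01939806, -0.2793441 ],
       [-0.54750127,  0.35245015,  0.75896064,  0.20112233],
       [ 0.62175535, -0.43568087,  0.6508475 , -1.52373139],
       [ 0.        ,  0.        ,  0.        ,  1.        ]])}
top {'vertical_fov': 47.61566911607718, 'cx': 317.02705818475, 'cy': 205.0925024886633, 'world_to_cam': array([[-0.00725443, -0.99997025,  0.00262123, -0.00638281],
       [ 0.98022399, -0.00659273,  0.19778135, -0.53249115],
       [-0.19775818,  0.00400419,  0.98024266, -1.46474182],
       [ 0.        ,  0.        ,  0.        ,  1.        ]])}
wrist {'vertical_fov': 67.3894503388761, 'cx': 317.91968805405037, 'cy': 203.174726343623, 'world_to_cam': array([[ 0.29477621, -0.9555651 , -0.0015244 , -0.62399542],
       [ 0.91513093,  0.28276137, -0.28736978,  0.03067684],
       [ 0.27503158,  0.08331475,  0.9578185 , -0.39282039],
       [ 0.        ,  0.        ,  0.        ,  1.        ]])}
```

View pictures.

View pics/a_scene.png

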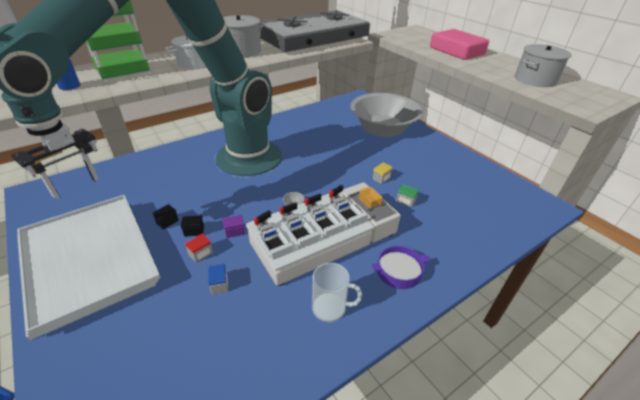

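View pics/a_top.png

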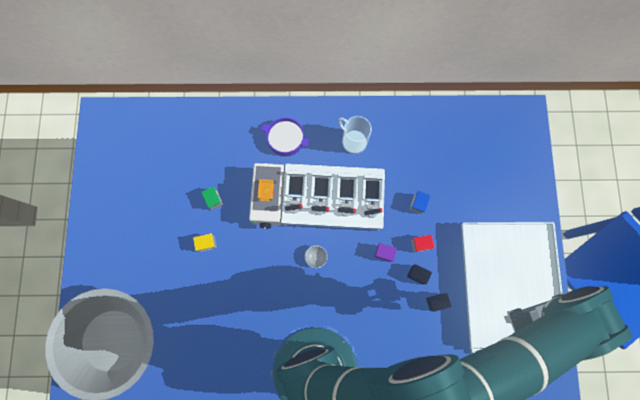

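View pics/a_wrist.png

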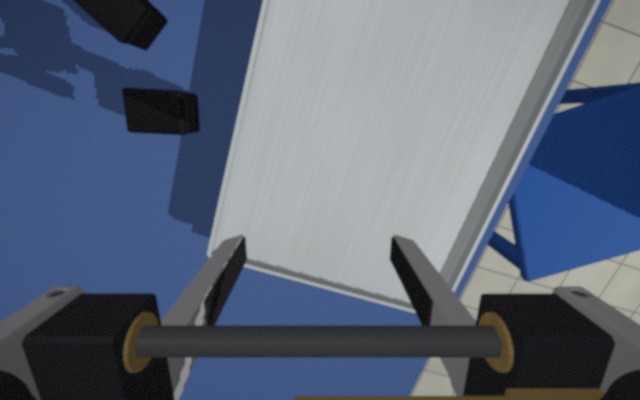

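```bash
cat > h.py <<'E'
import numpy as np, cv2
from station import r, eyes
def intr(m):
    f=200/np.tan(np.radians(m["vertical_fov"])/2); return f,m["cx"],m["cy"]
def ray(m,u,v):
    f,cx,cy=intr(m); T=m["world_to_cam"]; R=T[:3,:3]; t=T[:3,3]
    d=np.array([(u-cx)/f,-(v-cy)/f,-1.0]); return -R.T@t, R.T@d
def on_plane(m,u,v,z):
    o,d=ray(m,u,v); return o+d*(z-o[2])/d[2]
def proj(m,p):
    f,cx,cy=intr(m); T=m["world_to_cam"]; c=T[:3,:3]@np.asarray(p)+T[:3,3]
    return np.array([cx+f*c[0]/-c[2], cy+f*c[1]/c[2]])
def cloud(m,d):
    f,cx,cy=intr(m); T=m["world_to_cam"]; R=T[:3,:3]; t=T[:3,3]
    v,u=np.mgrid[0:400,0:640]
    c=np.stack([(u-cx)/f*d,-(v-cy)/f*d,-d],-1)
    return (c-t)@R   # R^T(c-t)
def look(name,tag):
    m=eyes.camera_model(name); p,d=eyes.read_camera(name); cv2.imwrite(f"pics/{tag}.png",p); np.savez(f"/tmp/{tag}.npz",p=p,d=d,**{k:v for k,v in m.items()}); return p,d,m
HSV={'red':[(0,150,100),(6,255,255)],'yellow':[(22,120,120),(34,255,255)],'green':[(50,100,60),(80,255,255)],'blue':[(104,180,110),(112,255,255)],'amber':[(10,150,120),(20,255,255)]}
def mask(p,c):
    h=cv2.cvtColor(p,cv2.COLOR_BGR2HSV); m=cv2.inRange(h,*map(np.array,HSV[c]))
    if c=='red': m|=cv2.inRange(h,np.array((174,150,100)),np.array((180,255,255)))
    return m
def tool():
    s=r.observe(); return s['eef_pos'],s['orientation'],s
E
python3 - <<'E'
from h import *
p,d,m=look("top","t0")
h=cv2.cvtColor(p,cv2.COLOR_BGR2HSV)
C=cloud(m,d)
for u,v in [(423,242),(204,241),(212,197),(421,200),(500,150),(150,150),(265,190),(385,253),(330,300),(340,178),(258,170)]:
    print((u,v),h[v,u],C[v,u].round(4),on_plane(m,u,v,0.052).round(4))
for n,(a,b) in {'shaker':((240,150),(400,240))}.items():
    q=p[b[0] if 0 else 150:240,240:400]; cv2.imwrite("pics/t0c.png",cv2.resize(q,None,fx=5,fy=5,interpolation=cv2.INTER_CUBIC))
E
```

```text
(423, 242) [177 193 219] [ 0.4062 -0.359   0.0513] [ 0.4061 -0.3588  0.052 ]
(204, 241) [ 27 221 231] [0.4149 0.3642 0.0484] [0.4144 0.3633 0.052 ]
(212, 197) [ 74 202 173] [0.5627 0.3426 0.0526] [0.5628 0.3427 0.052 ]
(421, 200) [109 208 210] [ 0.5474 -0.3593  0.0538] [ 0.5478 -0.3597  0.052 ]
(500, 150) [110 157 202] [ 7.389e-01 -6.632e-01 -2.000e-04] [ 0.7217 -0.6408  0.052 ]
(150, 150) [110 152 208] [ 0.7472  0.582  -0.0012] [0.7294 0.5617 0.052 ]
(265, 190) [ 19 185 227] [0.5686 0.1568 0.1245] [0.5858 0.165  0.052 ]
(385, 253) [135 153 192] [ 0.371  -0.2324  0.0497] [ 0.3707 -0.2321  0.052 ]
(330, 300) [110 153 140] [ 0.2207 -0.0511  0.0017] [ 0.2211 -0.0496  0.052 ]
(340, 178) [103  32 165] [ 0.6142 -0.0862  0.0962] [ 0.6259 -0.0887  0.052 ]
(258, 170) [112  32 142] [0.6445 0.1847 0.092 ] [0.6559 0.1899 0.052 ]
```

View pics/t0c.png

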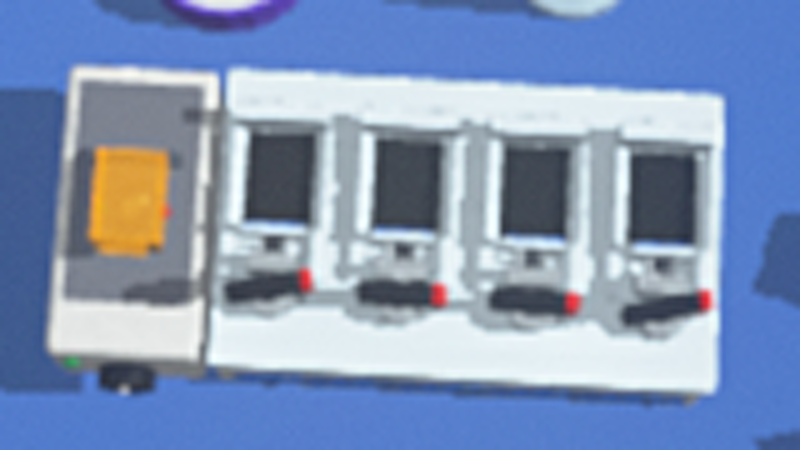

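```bash
cat >> h.py <<'E'
from scipy.spatial.transform import Rotation as Ro
def Rdown(h):
    # tool z heading angle h from world +x, tool y down
    z=np.array([np.cos(h),np.sin(h),0]); y=np.array([0,0,-1.]); x=np.cross(y,z); return np.stack([x,y,z],1)
def go(p,h=None,R=None):
    """row from current measured pose to a target"""
    e,R0,s=tool()
    Rt=Rdown(h) if R is None else R
    d=R0.T@(np.asarray(p)-e)/0.06
    w=Ro.from_matrix(R0.T@Rt).as_rotvec()/np.radians(6)
    print("row",[round(float(x),3) for x in np.r_[d,w]]); return d,w
E
python3 - <<'E'
from h import *
e,R,s=tool(); m=eyes.camera_model("wrist"); T=m["world_to_cam"]; o=-T[:3,:3].T@T[:3,3]
print("cam in tool",R.T@(o-e), "cam look in tool",R.T@(-T[2,:3]),"cam right",R.T@T[0,:3], 'clock',s['clock'])
d=np.load('/tmp/t0.npz'); C=cloud({k:d[k] for k in ['vertical_fov','cx','cy','world_to_cam']},d['d'])
z=C[...,2]; k=((z>0.08)&(z<0.1)).astype(np.uint8); k[:150]=0;k[235:]=0;k[:,:240]=0;k[:,400:]=0
P=C[k>0][:,:2].astype(np.float32); rc=cv2.minAreaRect(P); print(rc, cv2.boxPoints(rc))
go([0.45,0.0,0.42],0.0)
E
```

```text
cam in tool [-0.00033396 -0.16011424  0.0837671 ] cam look in tool [-4.88931957e-04  9.57845475e-01 -2.87283495e-01] cam right [9.99999720e-01 6.31140204e-04 4.02400313e-04] clock 0.2
((0.5595610737800598, -0.012152627110481262), (0.4361528754234314, 0.2021515965461731), 86.42820739746094) [[ 0.44509563 -0.22350852]
 [ 0.6468546  -0.23610239]
 [ 0.6740265   0.19920327]
 [ 0.47226757  0.21179713]]
row [-8.208, -3.26, 7.168, 0.002, 2.853, -0.007]
```

Call:
drive_tool(
  motion=[-8.2,-3.26,7.17,0,2.85,0,-8.2,-3.26,7.17,0,2.85,0,-8.2,-3.26,7.17,0,2.85,0,-8.2,-3.26,7.17,0,2.85,0,-8.2,-3.26,7.17,0,2.85,0,-8.2,-3.26,7.17,0,2.85,0,-8.2,-3.26,7.17,0,2.85,0,-8.2,-3.26,7.17,0,2.85,0,-8.2,-3.26,7.17,0,2.85,0,-8.2,-3.26,7.17,0,2.85,0,-8.2,-3.26,7.17,0,2.85,0,-8.2,-3.26,7.17,0,2.85,0,-8.2,-3.26,7.17,0,2.85,0,-8.2,-3.26,7.17,0,2.85,0,-8.2,-3.26,7.17,0,2.85,0,-8.2,-3.26,7.17,0,2.85,0],
)

```text
clock: 2.2
eef_pos: [0.4502, -0.0008, 0.42]
orientation: [[-0.0, -0.0, 1.0], [-1.0, -0.0, -0.0], [0.0, -1.0, -0.0]]
ft_force: [0.6, 0.2, -0.0]
gripper_width: 0.0938
```

```bash
python3 - <<'E'
from h import *
p,d,m=look("wrist","w1"); look("top","t1")
print(r.observe()['joint_pos'].round(2))
E
```

```text
[ 0.51 -0.02 -0.56  1.71 -0.01  1.45 -1.62]
```

View pics/w1.png

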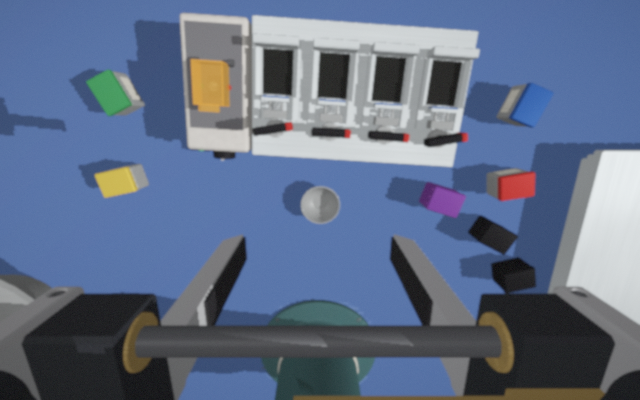

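```bash
python3 - <<'E'
import cv2
p=cv2.imread("pics/w1.png"); cv2.imwrite("pics/w1c.png",cv2.resize(p[5:175,240:490],None,fx=3.2,fy=3.2,interpolation=cv2.INTER_CUBIC))
E
```

```text
(no output)
```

View pics/w1c.png

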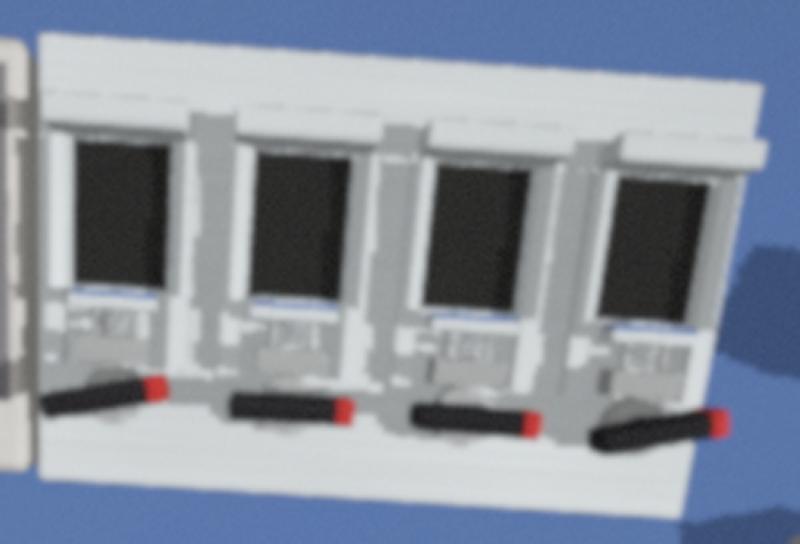

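```bash
cat >> h.py <<'E'
def load(tag):
    d=np.load(f'/tmp/{tag}.npz'); return d['p'],d['d'],{k:d[k] for k in ['vertical_fov','cx','cy','world_to_cam']}
E
python3 - <<'E'
from h import *
p,d,m=load("w1"); C=cloud(m,d)
g=p.max(2)
k=(g<70).astype(np.uint8); k[:25]=0;k[110:]=0;k[:,:250]=0;k[:,480:]=0
cs,_=cv2.findContours(k,cv2.RETR_EXTERNAL,cv2.CHAIN_APPROX_NONE)
for c in sorted([c for c in cs if cv2.contourArea(c)>300],key=lambda c:c[:,0,0].mean()):
    rc=cv2.minAreaRect(c); mm=np.zeros_like(k); cv2.drawContours(mm,[c],-1,1,-1); zz=np.median(C[mm>0][:,2])
    b=cv2.boxPoints(rc); W=np.array([on_plane(m,u,v,0.092)[:2] for u,v in b])
    ce=W.mean(0); s=[np.linalg.norm(W[1]-W[0]),np.linalg.norm(W[2]-W[1])]
    e=W[1]-W[0] if s[0]>s[1] else W[2]-W[1]; 
    print(np.round(ce,4),np.round(s,4),'z',zz.round(4),'yaw',np.degrees(np.arctan(e[1]/e[0])).round(1))
# heights of things along nest 2 line
for u,v in [(330,15),(331,25),(333,37),(334,48),(334,75),(334,98),(332,110),(331,132),(315,75),(352,75),(330,150),(212,85),(216,30)]:
    print((u,v),C[v,u].round(4))
# deck rect
z=C[...,2]; kk=((z>0.084)&(z<0.097)).astype(np.uint8); kk[180:]=0
P=C[kk>0][:,:2].astype(np.float32); lo=np.percentile(P,[.2,99.8],0); print(lo); print(cv2.minAreaRect(P))
# handles
h=mask(p,'red'); h[:110]=0;h[150:]=0;h[:,:250]=0
bk=(g<60).astype(np.uint8)*255; bk[:115]=0; bk[150:]=0; bk[:,:250]=0; bk[:,475:]=0
a=bk|h
cs,_=cv2.findContours(a,cv2.RETR_EXTERNAL,cv2.CHAIN_APPROX_NONE)
for c in sorted([c for c in cs if cv2.contourArea(c)>100],key=lambda c:c[:,0,0].mean()):
    mm=np.zeros_like(k); cv2.drawContours(mm,[c],-1,1,-1); zz=np.percentile(C[mm>0][:,2],[10,50,90])
    (cx,cy),_,_=cv2.minAreaRect(c); mu=cv2.moments(c); red=np.argwhere((mm>0)&(h>0)).mean(0)[::-1]
    vx,vy,_,_=cv2.fitLine(c,cv2.DIST_L2,0,.01,.01).ravel()
    P0=on_plane(m,cx,cy,zz[2]); P1=on_plane(m,cx+20*vx*np.sign(vx),cy+20*vy*np.sign(vx),zz[2]); e=P1-P0
    print('bar',P0.round(4),'z',zz.round(4),'dir deg',np.degrees(np.arctan2(e[1],e[0])).round(1),'red',on_plane(m,*red,zz[2]).round(4))
E
```

```text
[0.5928 0.0607] [0.0606 0.0414] z 0.0904 yaw -5.3
[ 0.5881 -0.0231] [0.0593 0.041 ] z 0.0903 yaw -5.1
[ 0.5833 -0.1072] [0.061 0.041] z 0.0904 yaw -3.5
[ 0.5775 -0.1912] [0.061  0.0403] z 0.0903 yaw -3.3
(330, 15) [ 0.6938 -0.0209 -0.0009]
(331, 25) [ 0.6561 -0.0193  0.0901]
(333, 37) [ 0.6405 -0.0225  0.0899]
(334, 48) [ 0.6208 -0.0228  0.1178]
(334, 75) [ 0.589  -0.0247  0.0911]
(334, 98) [ 0.5562 -0.0252  0.0907]
(332, 110) [ 0.5383 -0.0215  0.1106]
(331, 132) [ 0.5082 -0.019   0.1438]
(315, 75) [0.5881 0.0039 0.0991]
(352, 75) [ 0.5879 -0.0508  0.1005]
(330, 150) [ 0.4767 -0.0199  0.0907]
(212, 85) [0.5721 0.15   0.124 ]
(216, 30) [0.6498 0.148  0.0896]
[[ 0.45379539 -0.22765635]
 [ 0.66901212  0.20766499]]
((0.5624315142631531, -0.00992150604724884), (0.4354625940322876, 0.20066985487937927), 86.39561462402344)
bar [0.5134 0.0641 0.1452] z [0.1428 0.1441 0.1452] dir deg -81.4 red [0.5167 0.0418 0.1452]
bar [ 0.5083 -0.0147  0.145 ] z [0.1425 0.1438 0.145 ] dir deg -92.4 red [nan nan nan]
bar [ 0.5032 -0.0999  0.1449] z [0.1425 0.1437 0.1449] dir deg -94.5 red [ 0.5007 -0.1244  0.1449]
bar [ 0.4983 -0.1821  0.1448] z [0.1382 0.1433 0.1448] dir deg -81.9 red [ 0.5015 -0.2077  0.1448]<stdin>:25: RuntimeWarning: Mean of empty slice.
  ret = um.true_divide(
```

Call:
drive_tool(
  motion=[1.08,2.5,1.17,0,0,0,1.08,2.5,1.17,0,0,0,1.08,2.5,1.17,0,0,0,1.08,2.5,1.17,0,0,0,1.08,2.5,1.17,0,0,0,1.08,2.5,1.17,0,0,0],
)

```text
clock: 3.05
eef_pos: [0.5208, -0.0647, 0.2717]
orientation: [[0.001, 0.002, 1.0], [-1.0, -0.001, 0.001], [0.001, -1.0, 0.002]]
ft_force: [-0.2, 1.0, 0.7]
gripper_width: 0.0942
```

```bash
python3 - <<'E'
from h import *
p,d,m=look("wrist","w2")
print(r.observe()['joint_pos'].round(2),r.observe()['eef_pos'])
E
```

```text
[ 0.52  0.23 -0.53  1.79  0.13  1.15 -1.62] [ 0.52075782 -0.06475773  0.271572  ]
```

View pics/w2.png

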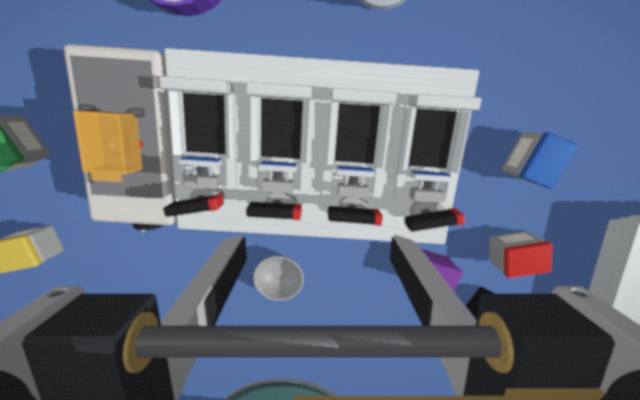

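```bash
python3 - <<'E'
from h import *
p,d,m=load("w2"); C=cloud(m,d); z=C[...,2]
yaw=np.radians(-3.6); Rs=np.array([[np.cos(yaw),-np.sin(yaw)],[np.sin(yaw),np.cos(yaw)]])
def ana(tag,lo,hi,amin,rows=(40,235)):
    k=((z>lo)&(z<hi)).astype(np.uint8); k[:rows[0]]=0;k[rows[1]:]=0;k[:,:160]=0;k[:,490:]=0
    k=cv2.morphologyEx(k,cv2.MORPH_OPEN,np.ones((3,3),np.uint8))
    n,l,st,_=cv2.connectedComponentsWithStats(k)
    for i in range(1,n):
        if st[i,4]<amin: continue
        P=C[l==i]; zt=np.median(P[:,2])
        c,_=cv2.findContours((l==i).astype(np.uint8),cv2.RETR_EXTERNAL,cv2.CHAIN_APPROX_NONE)
        W=np.array([on_plane(m,u,v,zt)[:2] for u,v in c[0][:,0]]).astype(np.float32)
        rc=cv2.minAreaRect(W); b=cv2.boxPoints(rc)
        S=(W-np.array([.559,-.0633]))@Rs
        print(tag,st[i,:2],st[i,4],'c',np.round(rc[0],4),'size',np.round(rc[1],4),'ang',round(rc[2],1),'z',zt.round(4),'shaker-frame',np.percentile(S,[5,95],0).round(4).tolist())
ana('bar',.138,.152,100)
ana('stop',.115,.125,60,(70,120))
# deck
k=((z>0.084)&(z<0.097)).astype(np.uint8); k[245:]=0;k[:,:60]=0;k[:,490:]=0
c,_=cv2.findContours(cv2.morphologyEx(k,cv2.MORPH_CLOSE,np.ones((5,5))),cv2.RETR_EXTERNAL,cv2.CHAIN_APPROX_NONE); c=max(c,key=cv2.contourArea)
W=np.array([on_plane(m,u,v,.09)[:2] for u,v in c[:,0]]).astype(np.float32); print(cv2.minAreaRect(W))
g=p.max(2)
k=(g<70).astype(np.uint8); k[:80]=0;k[175:]=0;k[:,:175]=0;k[:,470:]=0
cs,_=cv2.findContours(k,cv2.RETR_EXTERNAL,cv2.CHAIN_APPROX_NONE)
for c in sorted([c for c in cs if cv2.contourArea(c)>800],key=lambda c:c[:,0,0].mean()):
    rc=cv2.minAreaRect(c); 
    b=cv2.boxPoints(rc); W=np.array([on_plane(m,u,v,0.0905)[:2] for u,v in b]); s=[np.linalg.norm(W[1]-W[0]),np.linalg.norm(W[2]-W[1])]
    e=W[1]-W[0] if s[0]>s[1] else W[2]-W[1]; 
    print('floor',W.mean(0).round(4),np.round(s,4),'yaw',np.degrees(np.arctan(e[1]/e[0])).round(1))
E
```

```text
bar [162 198] 673 c [0.5136 0.0643] size [0.0128 0.0577] ang 8.5 z 0.1437 shaker-frame [[-0.0637, 0.0972], [-0.0431, 0.1516]]
bar [245 206] 663 c [ 0.5081 -0.0185] size [0.0559 0.0132] ang 86.5 z 0.1437 shaker-frame [[-0.0598, 0.0139], [-0.0471, 0.0689]]
bar [327 210] 655 c [ 0.503  -0.1016] size [0.0566 0.0131] ang 85.9 z 0.1437 shaker-frame [[-0.0598, -0.0695], [-0.047, -0.0141]]
bar [408 213] 651 c [ 0.4982 -0.1845] size [0.0137 0.0563] ang 8.9 z 0.1436 shaker-frame [[-0.064, -0.1522], [-0.042, -0.0979]]
stop [160  76] 872 c [0.6313 0.0578] size [0.0633 0.0121] ang 86.4 z 0.1198 shaker-frame [[0.0586, 0.0939], [0.0705, 0.1565]]
stop [246  82] 848 c [ 0.6261 -0.0254] size [0.0627 0.0121] ang 86.4 z 0.1198 shaker-frame [[0.0586, 0.0111], [0.0705, 0.0734]]
stop [331  88] 836 c [ 0.6209 -0.1086] size [0.0636 0.0121] ang 86.5 z 0.1197 shaker-frame [[0.0587, -0.0724], [0.0705, -0.01]]
stop [415  94] 828 c [ 0.6157 -0.1917] size [0.0643 0.0121] ang 86.4 z 0.1197 shaker-frame [[0.0588, -0.1559], [0.0706, -0.0932]]
((0.5626941323280334, -0.011108800768852234), (0.4319761395454407, 0.19892354309558868), 86.43264770507812)
floor [0.5935 0.0611] [0.042  0.0628] yaw -3.6
floor [ 0.5883 -0.0229] [0.0611 0.0428] yaw -6.0
floor [ 0.5833 -0.1076] [0.0613 0.0423] yaw -3.7
floor [ 0.5777 -0.1919] [0.0626 0.0419] yaw -3.3
```

```bash
cat >> h.py <<'E'
SO=np.array([.559,-.0633]); SY=np.radians(-3.6)
RS=np.array([[np.cos(SY),-np.sin(SY)],[np.sin(SY),np.cos(SY)]])
NY=[None,.1247,.0417,-.0416,-.1249]; NX=.0277; CX=-.0545
def nest(i,dx=0): return SO+RS@np.array([NX+dx,NY[i]])
def cam(i): return SO+RS@np.array([CX,NY[i]])
def tins(tag,zt=0.052,cols=('red','yellow','green','blue'),amin=40):
    p,d,m=load(tag); C=cloud(m,d)
    for c in cols:
        k=mask(p,c); n,l,st,_=cv2.connectedComponentsWithStats(k)
        for i in range(1,n):
            if st[i,4]<amin: continue
            P=C[l==i]; zz=np.median(P[:,2])
            if abs(zz-zt)>0.012: continue
            sel=((l==i)&(np.abs(C[...,2]-zz)<.008)).astype(np.uint8)
            sel=cv2.morphologyEx(sel,cv2.MORPH_CLOSE,np.ones((3,3)))
            cc,_=cv2.findContours(sel,cv2.RETR_EXTERNAL,cv2.CHAIN_APPROX_NONE); cc=max(cc,key=cv2.contourArea)
            W=np.array([on_plane(m,u,v,zt)[:2] for u,v in cc[:,0]]).astype(np.float32)
            (cx,cy),(a,b),ang=cv2.minAreaRect(W)
            la=ang if a>b else ang+90   # long-axis direction deg
            la=(la+90)%180-90
            print(tag,c,'px',st[i,:2]+st[i,2:4]//2,'n',st[i,4],'c',round(cx,4),round(cy,4),'size',round(max(a,b),4),round(min(a,b),4),'long',round(la,1),'z',zz.round(4))
E
python3 - <<'E'
from h import *
for t in ['t0','t1','w1','w2']: tins(t)
for i in range(1,5): print(i,'nest',nest(i).round(4),'cam',cam(i).round(4))
p,_,_=load('w1')
a=cv2.resize(p[65:305,390:560],None,fx=2.4,fy=2.4,interpolation=cv2.INTER_CUBIC);b=cv2.resize(p[65:205,80:160],None,fx=2.4,fy=2.4,interpolation=cv2.INTER_CUBIC)
o=np.zeros((580,640,3),np.uint8);o[:a.shape[0],:a.shape[1]]=a;o[:b.shape[0],420:420+b.shape[1]]=b;cv2.imwrite('pics/tins.png',o)
E
```

```text
t0 red px [424 243] n 232 c 0.4037 -0.3602 size 0.0591 0.0423 long -80.1 z 0.051
t0 yellow px [204 242] n 255 c 0.4116 0.3652 size 0.0607 0.0441 long -78.2 z 0.0515
t0 green px [211 197] n 233 c 0.563 0.3473 size 0.0606 0.0437 long 25.4 z 0.0515
t0 blue px [422 201] n 231 c 0.5442 -0.3606 size 0.0596 0.0442 long -20.7 z 0.0507
t1 red px [424 243] n 232 c 0.4037 -0.3602 size 0.0591 0.0423 long -80.1 z 0.0512
t1 yellow px [204 242] n 255 c 0.4116 0.3652 size 0.0607 0.0441 long -78.2 z 0.0519
t1 green px [211 197] n 234 c 0.5629 0.3472 size 0.0604 0.0445 long 23.8 z 0.052
t1 blue px [422 201] n 231 c 0.5442 -0.3606 size 0.0596 0.0442 long -20.7 z 0.0507
w1 red px [517 186] n 819 c 0.4078 -0.3585 size 0.0619 0.0446 long -81.5 z 0.0518
w1 yellow px [116 182] n 808 c 0.4153 0.3639 size 0.0633 0.0426 long -77.6 z 0.0521
w1 green px [109  92] n 1115 c 0.566 0.3464 size 0.0615 0.0475 long 24.9 z 0.052
w2 red px [528 259] n 1362 c 0.4088 -0.3585 size 0.0631 0.0474 long -80.2 z 0.0518
w2 yellow px [ 20 254] n 1100 c 0.4175 0.3591 size 0.0636 0.0448 long -78.1 z 0.052
w2 green px [ 12 148] n 576 c 0.5574 0.3211 size 0.0558 0.0278 long -16.7 z 0.0511
1 nest [0.5945 0.0594] cam [0.5124 0.0646]
2 nest [ 0.5893 -0.0234] cam [ 0.5072 -0.0183]
3 nest [ 0.584  -0.1066] cam [ 0.502  -0.1014]
4 nest [ 0.5788 -0.1897] cam [ 0.4968 -0.1845]
```

View pics/tins.png

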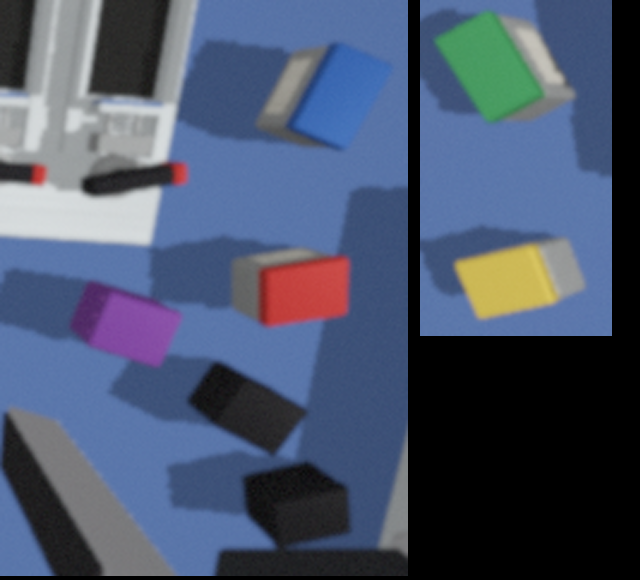

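```bash
python3 - <<'E'
from h import *
go([.547,-.360,.21],np.radians(-20.7))
p,_,_=load('w2'); print(cv2.cvtColor(p,cv2.COLOR_BGR2HSV)[160,550])
E
```

```text
row [4.92, 1.031, 0.43, -0.023, 3.459, 0.003]
[108 155 186]
```

Call:
drive_tool(
  motion=[4.92,1.03,0.43,0,3.46,0,4.92,1.03,0.43,0,3.46,0,4.92,1.03,0.43,0,3.46,0,4.92,1.03,0.43,0,3.46,0,4.92,1.03,0.43,0,3.46,0,4.92,1.03,0.43,0,3.46,0,4.92,1.03,0.43,0,3.46,0,4.92,1.03,0.43,0,3.46,0],
  fingers=75,
)

```text
clock: 4.1
eef_pos: [0.547, -0.3592, 0.2092]
orientation: [[-0.353, 0.001, 0.936], [-0.936, -0.0, -0.353], [-0.0, -1.0, 0.001]]
ft_force: [0.8, 0.2, -0.1]
gripper_width: 0.0751
```

```bash
python3 - <<'E'
from h import *
p,d,m=look("wrist","w3"); h=cv2.cvtColor(p,cv2.COLOR_BGR2HSV); 
for q in [(320,200),(320,180),(320,220),(100,100),(500,50)]: print(q,h[q[1],q[0]])
E
```

```text
(320, 200) [109 179 179]
(320, 180) [109 174 180]
(320, 220) [109 123 172]
(100, 100) [110 121 169]
(500, 50) [109 121 169]
```

View pics/w3.png

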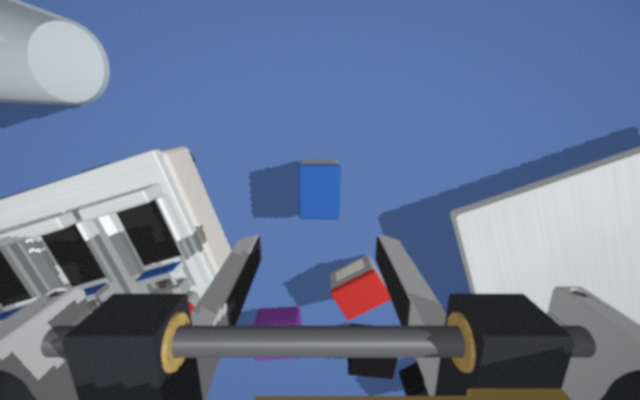

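```bash
cat >> h.py <<'E'
def under(tag,near,zt=.052,tol=.007,rad=.09):
    p,d,m=load(tag); C=cloud(m,d); 
    k=((np.abs(C[...,2]-zt)<tol)&(np.hypot(C[...,0]-near[0],C[...,1]-near[1])<rad)).astype(np.uint8)
    k=cv2.morphologyEx(k,cv2.MORPH_OPEN,np.ones((3,3),np.uint8))
    n,l,st,ce=cv2.connectedComponentsWithStats(k)
    best=[]
    for i in range(1,n):
        if st[i,4]<80: continue
        cc,_=cv2.findContours((l==i).astype(np.uint8),cv2.RETR_EXTERNAL,cv2.CHAIN_APPROX_NONE); cc=max(cc,key=cv2.contourArea)
        W=np.array([on_plane(m,u,v,zt)[:2] for u,v in cc[:,0]]).astype(np.float32)
        (cx,cy),(a,b),ang=cv2.minAreaRect(W); la=ang if a>b else ang+90; la=(la+90)%180-90
        u,v=ce[i].astype(int)
        print(tag,'px',(u,v),'bgr',p[v,u],'n',st[i,4],'c',round(cx,4),round(cy,4),'size',round(max(a,b),4),round(min(a,b),4),'long',round(la,1),'z',np.median(C[l==i][:,2]).round(4))
E
python3 - <<'E'
from h import *
under('w3',(.547,-.36)); go([.547,-.36,.036],np.radians(-20.7))
E
```

```text
w3 px (np.int64(318), np.int64(191)) bgr [181 104  57] n 2283 c 0.5477 -0.36 size 0.0621 0.0456 long -20.9 z 0.052
row [0.01, 2.886, 0.002, -0.01, 0.008, 0.001]
```

Call:
drive_tool(
  motion=[0.01,1.0,0.015,0,0,0,0.01,2.0,0.015,0,0,0,0.01,2.6,0.015,0,0,0,0.01,2.89,0.015,0,0,0,0.01,2.89,0.015,0,0,0,0.01,2.89,0.015,0,0,0],
)

```text
clock: 4.9
eef_pos: [0.548, -0.3617, 0.0367]
orientation: [[-0.354, 0.002, 0.935], [-0.935, -0.001, -0.354], [0.0, -1.0, 0.002]]
ft_force: [-0.1, 0.6, 0.9]
gripper_width: 0.0749
```

Call:
drive_tool(
  motion=[0,0,0,0,0,0,0,0,0,0,0,0,0,0,0,0,0,0,0,0,0,0,0,0,0,0,0,0,0,0],
  fingers=30,
  newtons=25,
)

```text
clock: 5.52
eef_pos: [0.5471, -0.3613, 0.0351]
orientation: [[-0.354, 0.0, 0.935], [-0.935, -0.0, -0.354], [0.0, -1.0, 0.0]]
ft_force: [-1.6, 1.1, 6.1]
gripper_width: 0.046
```

Call:
drive_tool(
  motion=[0,-1,0,0,0,0,0,-2,0,0,0,0,0,-3,0,0,0,0,0,-3,0,0,0,0,0,-3,0,0,0,0],
)

```text
clock: 6.15
eef_pos: [0.5466, -0.3612, 0.2139]
orientation: [[-0.354, -0.001, 0.935], [-0.935, 0.0, -0.354], [-0.0, -1.0, -0.001]]
ft_force: [-0.7, -0.1, -1.5]
gripper_width: 0.046
```

```bash
python3 - <<'E'
from h import *
n=nest(4,-.0025); go([n[0],n[1],.17],SY); go([n[0],n[1],.1275],SY); print(n)
E
```

```text
row [-2.851, 0.733, -0.549, 0.011, -2.858, -0.002]
row [-2.851, 1.441, -0.548, 0.011, -2.858, -0.002]
[ 0.57630774 -0.18953586]
```

Call:
drive_tool(
  motion=[-2.85,0.4,-0.55,0,-2.86,0,-2.85,0.4,-0.55,0,-2.86,0,-2.85,0.4,-0.55,0,-2.86,0,-2.85,0.4,-0.55,0,-2.86,0,-2.85,0.4,-0.55,0,-2.86,0,-2.85,0.4,-0.55,0,-2.86,0,-2.85,0.4,-0.55,0,-2.86,0],
)

```text
clock: 7.02
eef_pos: [0.5764, -0.1907, 0.1906]
orientation: [[-0.064, -0.0, 0.998], [-0.998, 0.0, -0.064], [-0.0, -1.0, -0.0]]
ft_force: [0.2, 0.2, -1.4]
gripper_width: 0.0461
```

```bash
python3 - <<'E'
from h import *
n=nest(4,-.0025); go([n[0],n[1],.1475],SY); p,d,m=look('wrist','w4')
# tin top and stop
e,R,s=tool(); zt=e[2]-.0351+.052; print(e,zt)
under('w4',e[:2],zt,.006,.05)
C=cloud(m,d);z=C[...,2]
k=((z>.113)&(z<.126)).astype(np.uint8); k=cv2.morphologyEx(k,cv2.MORPH_OPEN,np.ones((3,3),np.uint8))
num,l,st,_=cv2.connectedComponentsWithStats(k)
for i in range(1,num):
    if st[i,4]<150: continue
    c,_=cv2.findContours((l==i).astype(np.uint8),cv2.RETR_EXTERNAL,cv2.CHAIN_APPROX_NONE)
    zt=np.median(C[l==i][:,2]);W=np.array([on_plane(m,u,v,zt)[:2] for u,v in c[0][:,0]]).astype(np.float32); S=(W-SO)@RS
    print(st[i],zt.round(4),cv2.minAreaRect(W),np.percentile(S,[5,95],0).round(4).tolist())
E
```

```text
row [-0.019, 0.718, -0.003, 0.004, -0.011, -0.0]
[ 0.5765266  -0.19045714  0.1906824 ] 0.20758240347401546
w4 px (np.int64(317), np.int64(269)) bgr [130  71  36] n 9266 c 0.5779 -0.1903 size 0.0707 0.0618 long 86.4 z 0.2074
[198   0  70  13 385] 0.1193 ((0.7324362397193909, -0.14296339452266693), (0.04625176265835762, 0.0070379991084337234), 86.35185241699219) [[0.1746, -0.0897], [0.1816, -0.0474]]
[  0 164  45  16 686] 0.1198 ((0.6311152577400208, 0.03828053176403046), (0.03603285178542137, 0.011835591867566109), 86.36566925048828) [[0.0597, 0.0889], [0.0715, 0.1227]]
[  62  164   87   16 1343] 0.1198 ((0.6269388198852539, -0.027656525373458862), (0.06674661487340927, 0.011831128038465977), 86.36576080322266) [[0.0596, 0.0073], [0.0715, 0.0726]]
[ 170  164   84   16 1312] 0.1198 ((0.6216923594474792, -0.11025147885084152), (0.06453663855791092, 0.011828933842480183), 86.36511993408203) [[0.0596, -0.0746], [0.0714, -0.0111]]
[ 278  164   81   16 1284] 0.1198 ((0.6164316534996033, -0.19294893741607666), (0.06269405037164688, 0.011829087510704994), 86.36576080322266) [[0.0595, -0.1569]
[... 380 characters left out ...]
255  47   8 345] 0.1149 ((0.544448971748352, -0.1045597642660141), (0.04034668952226639, 0.006727329920977354), 86.37393951416016) [[-0.0153, -0.0611], [-0.0086, -0.0226]]
[ 17 275  40  12 423] 0.1142 ((0.5330052971839905, 0.06416723877191544), (0.03398674353957176, 0.011119009926915169), 86.37560272216797) [[-0.0395, 0.1094], [-0.0284, 0.142]]
[111 274  40  13 427] 0.1141 ((0.528150200843811, -0.01977948099374771), (0.03425759822130203, 0.012117480859160423), 86.37677001953125) [[-0.0396, 0.0249], [-0.0285, 0.0582]]
[205 274  38  13 402] 0.1141 ((0.5228976011276245, -0.1028713658452034), (0.03306226059794426, 0.012114942073822021), 86.37672424316406) [[-0.0396, -0.0579], [-0.0275, -0.0255]]
```

View pics/w4.png

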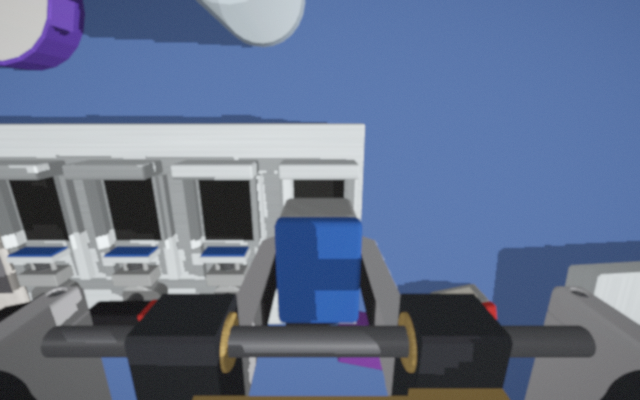

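```bash
sed -i 's/^NY=.*/NY=[None,.1254,.0418,-.0418,-.1254]; NX=.0281; CX=-.0543/' h.py; python3 - <<'E'
from h import *
n=nest(4,-.003); go([n[0],n[1],.126],SY);print(n)
E
```

```text
row [-0.007, 1.078, -0.006, 0.002, -0.008, -0.0]
[ 0.57617654 -0.19002859]
```

Call:
drive_tool(
  motion=[-0.01,0.4,-0.006,0,0,0,-0.01,0.8,-0.006,0,0,0,-0.01,0.95,-0.006,0,0,0,-0.01,1.02,-0.006,0,0,0,-0.01,1.07,-0.006,0,0,0,-0.01,1.07,-0.006,0,0,0,-0.01,1.07,-0.006,0,0,0],
)

```text
clock: 7.95
eef_pos: [0.5766, -0.1893, 0.127]
orientation: [[-0.063, 0.001, 0.998], [-0.998, -0.0, -0.063], [0.0, -1.0, 0.001]]
ft_force: [0.1, -2.9, -1.9]
gripper_width: 0.046
```

Call:
drive_tool(
  motion=[0,0.01,0,0,0,0,0,0.01,0,0,0,0],
)

```text
clock: 8.2
eef_pos: [0.5765, -0.1893, 0.1263]
orientation: [[-0.063, 0.0, 0.998], [-0.998, -0.0, -0.063], [0.0, -1.0, 0.0]]
ft_force: [1.1, -4.4, 0.0]
gripper_width: 0.0458
```

Call:
drive_tool(
  motion=[0,0,0,0,0,0,0,0,0,0,0,0,0,0,0,0,0,0],
  fingers=56,
)

```text
clock: 8.57
eef_pos: [0.5764, -0.1888, 0.126]
orientation: [[-0.062, -0.0, 0.998], [-0.998, 0.0, -0.062], [-0.0, -1.0, -0.0]]
ft_force: [-0.3, -0.4, -0.2]
gripper_width: 0.0559
```

Call:
drive_tool(
  motion=[0,-1,0,0,0,0,0,-1.5,0,0,0,0,0,-1.5,0,0,0,0],
)

```text
clock: 8.95
eef_pos: [0.5774, -0.1892, 0.2184]
orientation: [[-0.062, 0.004, 0.998], [-0.998, -0.001, -0.062], [0.001, -1.0, 0.004]]
ft_force: [-0.0, 0.6, 0.3]
gripper_width: 0.0561
```

```bash
python3 - <<'E'
from h import *
e,R,s=tool(); p,d,m=look('wrist','w5')
print(e); under('w5',nest(4),.1424,.006,.06); print(nest(4))
E
```

```text
[ 0.5774176  -0.18918893  0.21837585]
w5 px (np.int64(317), np.int64(217)) bgr [181 102  54] n 3779 c 0.577 -0.1889 size 0.0609 0.0453 long -3.6 z 0.1419
[ 0.57917062 -0.19021697]
```

View pics/w5.png

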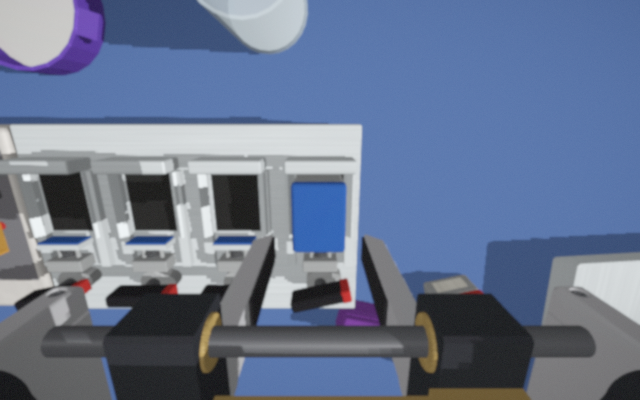

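```bash
python3 - <<'E'
from h import *
go([.4085,-.3585,.21],np.radians(-80.5)); print(r.observe()['joint_pos'].round(2))
E
```

```text
row [2.993, 0.109, -2.621, -0.013, 12.819, -0.005]
[ 0.6   0.43 -0.44  1.66  0.2   1.1  -1.53]
```

Call:
drive_tool(
  motion=[2.99,0.14,-2.62,0,12.82,0,2.99,0.14,-2.62,0,12.82,0,2.99,0.14,-2.62,0,12.82,0,2.99,0.14,-2.62,0,12.82,0,2.99,0.14,-2.62,0,12.82,0,2.99,0.14,-2.62,0,12.82,0,2.99,0.14,-2.62,0,12.82,0,2.99,0.14,-2.62,0,12.82,0,2.99,0.14,-2.62,0,12.82,0,2.99,0.14,-2.62,0,12.82,0],
  fingers=75,
)

```text
clock: 10.25
eef_pos: [0.4082, -0.3582, 0.2073]
orientation: [[-0.986, -0.0, 0.168], [-0.168, 0.0, -0.986], [0.0, -1.0, -0.0]]
ft_force: [-1.1, -0.8, -0.4]
gripper_width: 0.0751
```

```bash
python3 - <<'E'
from h import *
e,R,s=tool(); p,d,m=look('wrist','w6'); under('w6',e[:2]); print(s['joint_pos'].round(2)); go([.4085,-.3585,.036],np.radians(-80.5))
E
```

```text
w6 px (np.int64(319), np.int64(189)) bgr [ 54  58 193] n 2332 c 0.4068 -0.3621 size 0.0617 0.0454 long -79.9 z 0.0519
w6 px (np.int64(386), np.int64(218)) bgr [35 32 29] n 383 c 0.3241 -0.3443 size 0.042 0.0169 long 63.7 z 0.0517
[ 0.78  0.29 -0.14  1.83  0.05  1.02 -2.35]
row [-0.004, 2.857, 0.005, 0.003, 0.019, 0.002]
```

View pics/w6.png

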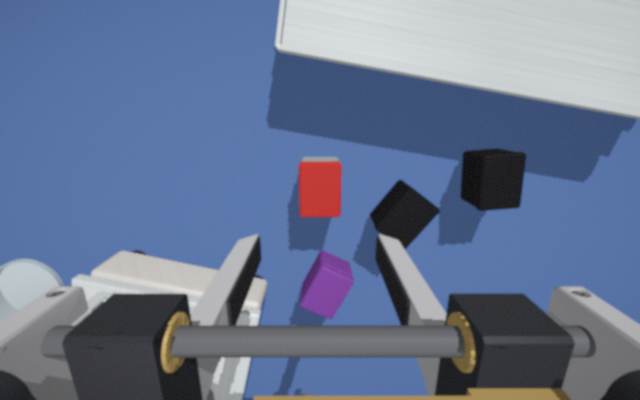

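Call:
drive_tool(
  motion=[0.025,0.6,0.046,0,0,0,0.025,1.6,0.046,0,0,0,0.025,2.4,0.046,0,0,0,0.025,2.84,0.046,0,0,0,0.025,2.84,0.046,0,0,0,0.025,2.84,0.046,0,0,0],
  fingers=64,
)

```text
clock: 11.05
eef_pos: [0.4078, -0.3617, 0.0384]
orientation: [[-0.986, 0.001, 0.166], [-0.166, -0.001, -0.986], [-0.001, -1.0, 0.001]]
ft_force: [0.3, -0.4, -0.2]
gripper_width: 0.0641
```

Call:
drive_tool(
  motion=[0,0,0,0,0,0,0,0,0,0,0,0,0,0,0,0,0,0,0,0,0,0,0,0,0,0,0,0,0,0],
  fingers=30,
)

```text
clock: 11.68
eef_pos: [0.4075, -0.3616, 0.038]
orientation: [[-0.986, 0.001, 0.165], [-0.165, -0.001, -0.986], [-0.001, -1.0, 0.001]]
ft_force: [-1.1, 2.0, 8.6]
gripper_width: 0.0458
```

Call:
drive_tool(
  motion=[0,-1,0,0,0,0,0,-2,0,0,0,0,0,-2.8,0,0,0,0,0,-2.8,0,0,0,0,0,-2.8,0,0,0,0],
)

```text
clock: 12.3
eef_pos: [0.4069, -0.361, 0.2046]
orientation: [[-0.986, -0.001, 0.165], [-0.165, 0.001, -0.986], [0.001, -1.0, -0.001]]
ft_force: [0.5, 0.2, -2.2]
gripper_width: 0.0462
```

```bash
python3 - <<'E'
from h import *
n=nest(3,-.003); go([n[0],n[1],.19],SY); print(n)
E
```

```text
row [-3.569, 0.243, -3.701, 0.009, -12.817, 0.001]
[ 0.58142583 -0.10659356]
```

Call:
drive_tool(
  motion=[-3.57,0.15,-3.7,0,-12.82,0,-3.57,0.15,-3.7,0,-12.82,0,-3.57,0.15,-3.7,0,-12.82,0,-3.57,0.15,-3.7,0,-12.82,0,-3.57,0.15,-3.7,0,-12.82,0,-3.57,0.15,-3.7,0,-12.82,0,-3.57,0.15,-3.7,0,-12.82,0,-3.57,0.15,-3.7,0,-12.82,0,-3.57,0.15,-3.7,0,-12.82,0,-3.57,0.15,-3.7,0,-12.82,0,-3.57,0.15,-3.7,0,-12.82,0],
)

```text
clock: 13.68
eef_pos: [0.5819, -0.1069, 0.1962]
orientation: [[-0.064, -0.0, 0.998], [-0.998, -0.0, -0.064], [0.0, -1.0, -0.0]]
ft_force: [-0.2, -0.5, -1.5]
gripper_width: 0.0457
```

```bash
python3 - <<'E'
from h import *
e,R,s=tool(); p,d,m=look('wrist','w7'); zt=e[2]-.038+.052; under('w7',e[:2],zt,.006,.05)
n=nest(3,-.003); go([n[0],n[1],.1294],SY); print(s['joint_pos'].round(2),n)
E
```

```text
w7 px (np.int64(317), np.int64(266)) bgr [ 39  42 143] n 8972 c 0.5838 -0.1066 size 0.0709 0.062 long 86.4 z 0.21
row [-0.005, 1.114, -0.008, 0.001, -0.006, 0.0]
[ 0.52  0.43 -0.51  1.71  0.23  1.06 -1.7 ] [ 0.58142583 -0.10659356]
```

Call:
drive_tool(
  motion=[-0.005,0.5,-0.02,0,0,0,-0.005,0.85,-0.02,0,0,0,-0.005,1.0,-0.02,0,0,0,-0.005,1.06,-0.02,0,0,0,-0.005,1.11,-0.02,0,0,0,-0.005,1.12,-0.02,0,0,0,-0.005,1.12,-0.02,0,0,0,-0.005,1.12,-0.02,0,0,0],
)

```text
clock: 14.72
eef_pos: [0.5809, -0.1066, 0.1293]
orientation: [[-0.062, 0.0, 0.998], [-0.998, -0.0, -0.062], [0.0, -1.0, 0.0]]
ft_force: [0.3, -0.5, -1.2]
gripper_width: 0.0458
```

Call:
drive_tool(
  motion=[0,0,0,0,0,0,0,0,0,0,0,0,0,0,0,0,0,0],
  fingers=56,
)

```text
clock: 15.1
eef_pos: [0.5808, -0.1066, 0.1291]
orientation: [[-0.062, 0.0, 0.998], [-0.998, 0.0, -0.062], [-0.0, -1.0, 0.0]]
ft_force: [0.4, -0.7, -1.4]
gripper_width: 0.0558
```

Call:
drive_tool(
  motion=[0,-1,0,0,0,0,0,-1.5,0,0,0,0,0,-1.5,0,0,0,0],
)

```text
clock: 15.48
eef_pos: [0.5818, -0.1067, 0.2214]
orientation: [[-0.063, 0.004, 0.998], [-0.998, -0.001, -0.063], [0.001, -1.0, 0.004]]
ft_force: [0.0, 0.4, -0.9]
gripper_width: 0.0562
```

```bash
python3 - <<'E'
from h import *
e,R,s=tool(); p,d,m=look('wrist','w8'); look('top','t8')
under('w8',nest(3),.1424,.006,.06); print(nest(3)); tins('t8')
go([.566,.3466,.21],np.radians(24.9))
E
```

```text
w8 px (np.int64(317), np.int64(215)) bgr [ 54  57 191] n 3687 c 0.5821 -0.106 size 0.0615 0.0454 long -3.6 z 0.1419
[ 0.58441991 -0.10678193]
t8 yellow px [204 242] n 255 c 0.4116 0.3652 size 0.0607 0.0441 long -78.2 z 0.0515
t8 green px [211 198] n 232 c 0.5628 0.3474 size 0.0603 0.0444 long 23.0 z 0.0518
row [-7.525, 0.143, -0.714, 0.003, -4.748, -0.0]
```

View pics/w8.png

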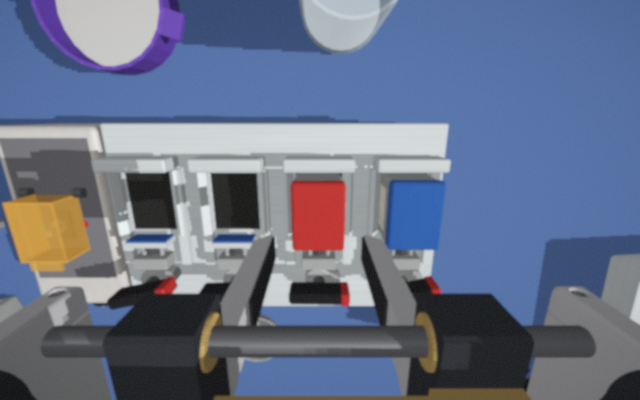

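Call:
drive_tool(
  motion=[-7.52,0.15,-0.71,0,-4.75,0,-7.52,0.15,-0.71,0,-4.75,0,-7.52,0.15,-0.71,0,-4.75,0,-7.52,0.15,-0.71,0,-4.75,0,-7.52,0.15,-0.71,0,-4.75,0,-7.52,0.15,-0.71,0,-4.75,0,-7.52,0.15,-0.71,0,-4.75,0,-7.52,0.15,-0.71,0,-4.75,0,-7.52,0.15,-0.71,0,-4.75,0,-7.52,0.15,-0.71,0,-4.75,0,-7.52,0.15,-0.71,0,-4.75,0,-7.52,0.15,-0.71,0,-4.75,0],
  fingers=75,
)

```text
clock: 17.08
eef_pos: [0.5669, 0.3453, 0.2102]
orientation: [[0.42, 0.0, 0.907], [-0.907, -0.0, 0.42], [0.0, -1.0, 0.0]]
ft_force: [1.1, -0.3, -0.7]
gripper_width: 0.0751
```

```bash
python3 - <<'E'
from h import *
e,R,s=tool(); p,d,m=look('wrist','w9'); under('w9',e[:2]); print(s['joint_pos'].round(2)); go([.566,.3466,.036],np.radians(24.9))
E
```

```text
w9 px (np.int64(314), np.int64(190)) bgr [108 170  81] n 2266 c 0.5666 0.3494 size 0.061 0.0455 long 24.9 z 0.0519
[-0.13  0.59 -0.68  1.5   0.39  1.19 -2.01]
row [-0.021, 2.904, -0.005, -0.002, -0.007, 0.002]
```

View pics/w9.png

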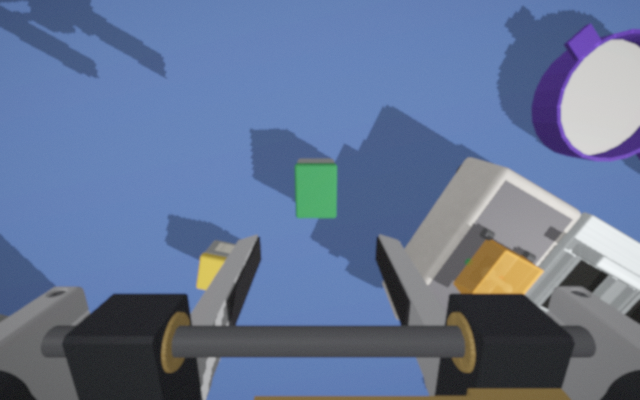

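Call:
drive_tool(
  motion=[-0.06,0.6,0.023,0,0,0,-0.06,1.6,0.023,0,0,0,-0.06,2.4,0.023,0,0,0,-0.06,2.9,0.023,0,0,0,-0.06,2.9,0.023,0,0,0,-0.06,2.9,0.023,0,0,0],
  fingers=68,
)

```text
clock: 17.88
eef_pos: [0.5667, 0.3507, 0.0376]
orientation: [[0.421, 0.001, 0.907], [-0.907, 0.001, 0.421], [-0.0, -1.0, 0.002]]
ft_force: [0.2, 0.1, 0.7]
gripper_width: 0.0682
```

Call:
drive_tool(
  motion=[0,0,0,0,0,0,0,0,0,0,0,0,0,0,0,0,0,0,0,0,0,0,0,0,0,0,0,0,0,0],
  fingers=30,
)

```text
clock: 18.5
eef_pos: [0.5666, 0.3502, 0.0368]
orientation: [[0.421, 0.001, 0.907], [-0.907, 0.0, 0.421], [0.0, -1.0, 0.001]]
ft_force: [-0.4, -3.4, 7.0]
gripper_width: 0.0456
```

Call:
drive_tool(
  motion=[0,-1,0,0,0,0,0,-2,0,0,0,0,0,-3,0,0,0,0,0,-3,0,0,0,0,0,-3,0,0,0,0],
)

```text
clock: 19.12
eef_pos: [0.5659, 0.3498, 0.2152]
orientation: [[0.421, -0.001, 0.907], [-0.907, -0.001, 0.421], [0.0, -1.0, -0.001]]
ft_force: [0.4, -0.2, -2.9]
gripper_width: 0.0455
```

```bash
python3 - <<'E'
from h import *
n=nest(2,-.0035); go([n[0],n[1],.2],SY); print(n)
E
```

```text
row [5.779, 0.258, -2.311, 0.007, 4.752, 0.006]
[ 0.5861761  -0.02312713]
```

Call:
drive_tool(
  motion=[5.78,0.26,-2.31,0,4.75,0,5.78,0.26,-2.31,0,4.75,0,5.78,0.26,-2.31,0,4.75,0,5.78,0.26,-2.31,0,4.75,0,5.78,0.26,-2.31,0,4.75,0,5.78,0.26,-2.31,0,4.75,0,5.78,0.26,-2.31,0,4.75,0,5.78,0.26,-2.31,0,4.75,0,5.78,0.26,-2.31,0,4.75,0,5.78,0.26,-2.31,0,4.75,0],
)

```text
clock: 20.38
eef_pos: [0.5865, -0.0215, 0.2003]
orientation: [[-0.061, -0.0, 0.998], [-0.998, 0.0, -0.061], [-0.0, -1.0, -0.0]]
ft_force: [-0.2, -0.0, -2.2]
gripper_width: 0.0457
```

```bash
python3 - <<'E'
from h import *
e,R,s=tool(); p,d,m=look('wrist','w10'); zt=e[2]-.0368+.052; under('w10',e[:2],zt,.006,.05)
n=nest(2,-.0035); go([n[0],n[1],.128],SY); print(e,n)
E
```

```text
w10 px (np.int64(317), np.int64(268)) bgr [ 65 109  47] n 9076 c 0.5875 -0.0208 size 0.0709 0.0624 long 86.6 z 0.2153
row [0.023, 1.206, -0.004, 0.002, 0.016, -0.002]
[ 0.58645401 -0.02150632  0.20025109] [ 0.5861761  -0.02312713]
```

Call:
drive_tool(
  motion=[0.02,0.5,-0.004,0,0,0,0.02,0.8,-0.004,0,0,0,0.02,0.8,-0.004,0,0,0,0.02,0.8,-0.004,0,0,0],
)

```text
clock: 20.92
eef_pos: [0.5866, -0.0236, 0.1532]
orientation: [[-0.062, 0.001, 0.998], [-0.998, 0.0, -0.062], [-0.0, -1.0, 0.001]]
ft_force: [0.3, -0.3, -1.6]
gripper_width: 0.0458
```

```bash
python3 - <<'E'
from h import *
n=nest(2,-.0035); go([n[0],n[1],.128],SY)
E
```

```text
row [-0.007, 0.42, -0.008, -0.006, 0.006, -0.002]
```

Call:
drive_tool(
  motion=[-0.007,0.2,-0.01,0,0,0,-0.007,0.32,-0.01,0,0,0,-0.007,0.39,-0.01,0,0,0,-0.007,0.42,-0.01,0,0,0,-0.007,0.42,-0.01,0,0,0],
)

```text
clock: 21.55
eef_pos: [0.5857, -0.0234, 0.1272]
orientation: [[-0.062, -0.0, 0.998], [-0.998, 0.0, -0.062], [-0.0, -1.0, -0.0]]
ft_force: [-0.5, 0.3, -2.6]
gripper_width: 0.0461
```

Call:
drive_tool(
  motion=[0,0,0,0,0,0,0,0,0,0,0,0,0,0,0,0,0,0],
  fingers=56,
)

```text
clock: 21.92
eef_pos: [0.5858, -0.0234, 0.1274]
orientation: [[-0.063, 0.0, 0.998], [-0.998, 0.0, -0.063], [-0.0, -1.0, 0.0]]
ft_force: [-0.1, 1.2, -0.3]
gripper_width: 0.0556
```

Call:
drive_tool(
  motion=[0,-1,0,0,0,0,0,-1.5,0,0,0,0,0,-1.5,0,0,0,0],
)

```text
clock: 22.3
eef_pos: [0.5867, -0.0233, 0.2196]
orientation: [[-0.063, 0.004, 0.998], [-0.998, -0.0, -0.063], [0.0, -1.0, 0.004]]
ft_force: [-0.2, 0.6, -0.2]
gripper_width: 0.0561
```

```bash
python3 - <<'E'
from h import *
e,R,s=tool(); p,d,m=look('wrist','w11'); look('top','t11')
under('w11',nest(2),.1424,.006,.06); print(nest(2)); tins('t11',cols=('yellow',))
go([.4155,.364,.21],np.radians(102))
print(s['joint_pos'].round(2))
E
```

```text
w11 px (np.int64(317), np.int64(217)) bgr [ 95 153  70] n 3756 c 0.5859 -0.0228 size 0.0612 0.0453 long -3.6 z 0.1419
[ 0.58966919 -0.0233469 ]
t11 yellow px [192 239] n 253 c 0.421 0.4038 size 0.0605 0.044 long -78.9 z 0.0517
row [-6.269, 0.114, -3.232, 0.002, -17.599, -0.0]
[ 0.41  0.4  -0.54  1.7   0.23  1.09 -1.84]
```

View pics/w11.png

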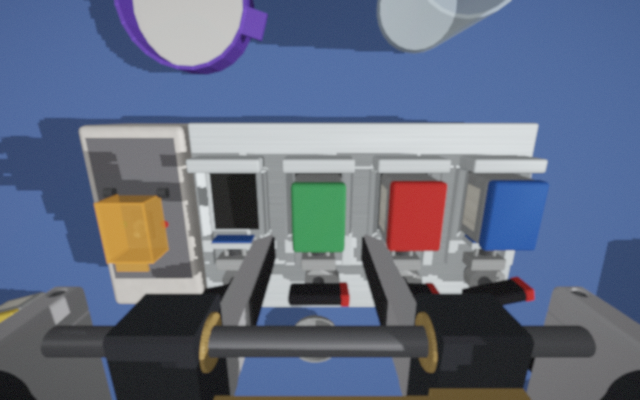

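```bash
python3 - <<'E'
from h import *
go([.4245,.403,.21],np.radians(101.3))
E
```

```text
row [-6.927, 0.114, -3.123, 0.002, -17.482, -0.0]
```

Call:
drive_tool(
  motion=[-6.93,0.16,-3.12,0,-17.48,0,-6.93,0.16,-3.12,0,-17.48,0,-6.93,0.16,-3.12,0,-17.48,0,-6.93,0.16,-3.12,0,-17.48,0,-6.93,0.16,-3.12,0,-17.48,0,-6.93,0.16,-3.12,0,-17.48,0,-6.93,0.16,-3.12,0,-17.48,0,-6.93,0.16,-3.12,0,-17.48,0,-6.93,0.16,-3.12,0,-17.48,0,-6.93,0.16,-3.12,0,-17.48,0,-6.93,0.16,-3.12,0,-17.48,0,-6.93,0.16,-3.12,0,-17.48,0,-6.93,0.16,-3.12,0,-17.48,0,-6.93,0.16,-3.12,0,-17.48,0],
  fingers=75,
)

```text
clock: 24.15
eef_pos: [0.4248, 0.4033, 0.2077]
orientation: [[0.981, 0.0, -0.195], [0.195, -0.0, 0.981], [0.0, -1.0, -0.0]]
ft_force: [-0.7, 0.3, -0.4]
gripper_width: 0.0751
```

```bash
python3 - <<'E'
from h import *
e,R,s=tool(); p,d,m=look('wrist','w12'); under('w12',e[:2]); print(s['joint_pos'].round(2)); go([.4245,.403,.036],np.radians(101.3))
E
```

```text
w12 px (np.int64(317), np.int64(190)) bgr [ 96 200 220] n 2306 c 0.4232 0.4064 size 0.0617 0.0455 long -78.5 z 0.0518
[-0.07  0.56 -1.02  1.71  0.52  1.17 -1.03]
row [-0.006, 2.862, -0.004, -0.0, -0.007, 0.002]
```

View pics/w12.png

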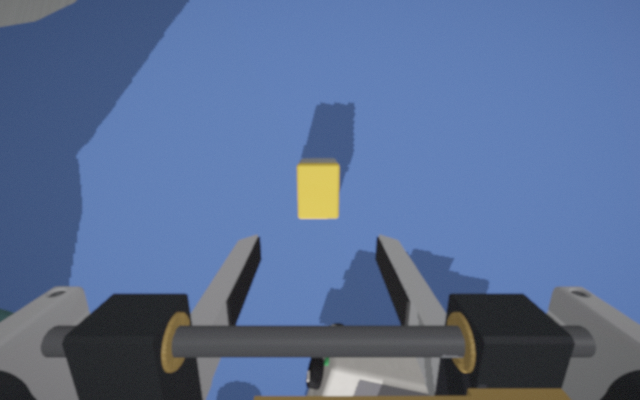

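Call:
drive_tool(
  motion=[-0.016,0.6,0.05,0,0,0,-0.016,1.6,0.05,0,0,0,-0.016,2.4,0.05,0,0,0,-0.016,2.87,0.05,0,0,0,-0.016,2.87,0.05,0,0,0,-0.016,2.87,0.05,0,0,0],
  fingers=68,
)

```text
clock: 24.95
eef_pos: [0.4236, 0.4067, 0.0368]
orientation: [[0.981, 0.001, -0.196], [0.196, 0.001, 0.981], [0.001, -1.0, 0.001]]
ft_force: [-0.2, 0.2, 0.4]
gripper_width: 0.0679
```

Call:
drive_tool(
  motion=[0,0,0,0,0,0,0,0,0,0,0,0,0,0,0,0,0,0,0,0,0,0,0,0,0,0,0,0,0,0],
  fingers=30,
)

```text
clock: 25.58
eef_pos: [0.4236, 0.4061, 0.0361]
orientation: [[0.981, 0.001, -0.196], [0.196, 0.0, 0.981], [0.001, -1.0, 0.0]]
ft_force: [0.2, -1.4, 7.5]
gripper_width: 0.0457
```

Call:
drive_tool(
  motion=[0,-1,0,0,0,0,0,-2,0,0,0,0,0,-3,0,0,0,0,0,-3,0,0,0,0,0,-3,0,0,0,0],
)

```text
clock: 26.2
eef_pos: [0.4233, 0.4055, 0.2147]
orientation: [[0.981, -0.0, -0.196], [0.196, -0.001, 0.981], [-0.0, -1.0, -0.001]]
ft_force: [0.6, -0.6, -1.2]
gripper_width: 0.0459
```

```bash
python3 - <<'E'
from h import *
n=nest(1,-.0035); go([n[0],n[1],.2],SY+np.pi);go([n[0],n[1],.2],SY); print(n,r.observe()['joint_pos'].round(2))
E
```

```text
row [1.623, 0.25, -6.189, 0.004, -12.521, -0.007]
row [1.623, 0.25, -6.189, 0.007, 17.479, 0.004]
[0.59142539 0.0603079 ] [-0.07  0.56 -1.03  1.7   0.51  1.18 -1.03]
```

Call:
drive_tool(
  motion=[1.62,0.25,-6.19,0,-12.52,0,1.62,0.25,-6.19,0,-12.52,0,1.62,0.25,-6.19,0,-12.52,0,1.62,0.25,-6.19,0,-12.52,0,1.62,0.25,-6.19,0,-12.52,0,1.62,0.25,-6.19,0,-12.52,0,1.62,0.25,-6.19,0,-12.52,0,1.62,0.25,-6.19,0,-12.52,0,1.62,0.25,-6.19,0,-12.52,0,1.62,0.25,-6.19,0,-12.52,0,1.62,0.25,-6.19,0,-12.52,0,1.62,0.25,-6.19,0,-12.52,0],
)

```text
clock: 27.7
eef_pos: [0.5913, 0.0611, 0.2004]
orientation: [[0.062, -0.0, -0.998], [0.998, -0.0, 0.062], [-0.0, -1.0, -0.0]]
ft_force: [-0.2, 0.7, 0.2]
gripper_width: 0.0457
```

```bash
python3 - <<'E'
from h import *
e,R,s=tool(); p,d,m=look('wrist','w13'); zt=e[2]-.0361+.052; under('w13',e[:2],zt,.006,.05)
n=nest(1,-.0035); go([n[0],n[1],.1273],SY+np.pi); print(e,n,s['joint_pos'].round(2))
E
```

```text
w13 px (np.int64(317), np.int64(269)) bgr [ 52 125 141] n 9090 c 0.5898 0.0613 size 0.0711 0.0616 long 86.4 z 0.2161
row [-0.012, 1.22, -0.002, 0.001, 0.004, -0.001]
[0.59130198 0.06106332 0.20042875] [0.59142539 0.0603079 ] [ 0.68  0.71 -1.23  1.69  0.7   1.26  0.8 ]
```

View pics/w13.png

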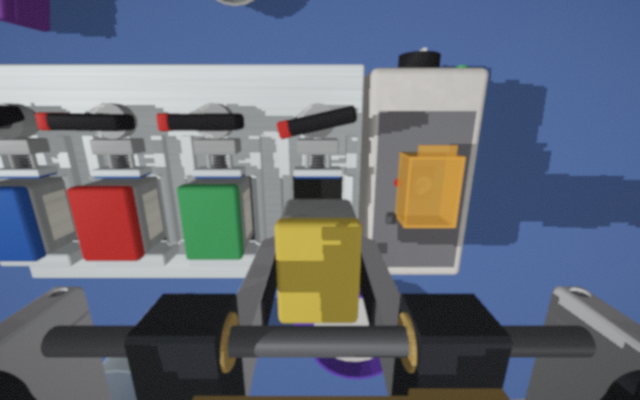

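Call:
drive_tool(
  motion=[-0.012,0.5,-0.01,0,0,0,-0.012,0.9,-0.01,0,0,0,-0.012,1.0,-0.01,0,0,0,-0.012,1.0,-0.01,0,0,0,-0.012,1.0,-0.01,0,0,0],
)

```text
clock: 28.38
eef_pos: [0.5923, 0.0604, 0.1413]
orientation: [[0.062, 0.001, -0.998], [0.998, 0.0, 0.062], [0.0, -1.0, -0.001]]
ft_force: [0.6, -0.5, -0.9]
gripper_width: 0.046
```

```bash
python3 - <<'E'
from h import *
n=nest(1,-.003); go([n[0],n[1],.1273],SY+np.pi); print(n,r.observe()['joint_pos'].round(2))
E
```

```text
row [-0.002, 0.233, 0.006, 0.009, 0.004, 0.003]
[0.5919244  0.06027651] [ 0.65  0.77 -1.17  1.74  0.77  1.17  0.76]
```

Call:
drive_tool(
  motion=[0,0.13,0.006,0,0,0,0,0.2,0.006,0,0,0,0,0.233,0.006,0,0,0,0,0.233,0.006,0,0,0],
)

```text
clock: 28.88
eef_pos: [0.5916, 0.0602, 0.1264]
orientation: [[0.062, -0.0, -0.998], [0.998, 0.0, 0.062], [0.0, -1.0, 0.0]]
ft_force: [0.9, 0.1, -1.9]
gripper_width: 0.0461
```

Call:
drive_tool(
  motion=[0,0,0,0,0,0,0,0,0,0,0,0,0,0,0,0,0,0],
  fingers=56,
)

```text
clock: 29.25
eef_pos: [0.5916, 0.0602, 0.1265]
orientation: [[0.062, 0.0, -0.998], [0.998, 0.0, 0.062], [0.0, -1.0, -0.0]]
ft_force: [0.3, -0.4, 0.0]
gripper_width: 0.0561
```

Call:
drive_tool(
  motion=[0,-1,0,0,0,0,0,-1.5,0,0,0,0,0,-1.5,0,0,0,0],
)

```text
clock: 29.62
eef_pos: [0.5923, 0.0605, 0.2186]
orientation: [[0.063, 0.003, -0.998], [0.998, -0.0, 0.063], [-0.0, -1.0, -0.003]]
ft_force: [0.7, -0.8, -0.9]
gripper_width: 0.056
```

```bash
python3 - <<'E'
from h import *
e,R,s=tool(); p,d,m=look('wrist','w14')
for i in (1,2,3): under('w14',nest(i),.1424,.006,.045); print(nest(i))
print(s['joint_pos'].round(2))
E
```

```text
w14 px (np.int64(317), np.int64(215)) bgr [ 80 177 196] n 3775 c 0.5907 0.0603 size 0.061 0.0453 long -3.4 z 0.1418
[0.59491848 0.06008814]
w14 px (np.int64(217), np.int64(213)) bgr [ 90 148  68] n 3837 c 0.5838 -0.0217 size 0.0606 0.046 long -3.6 z 0.1418
[ 0.58966919 -0.0233469 ]
w14 px (np.int64(119), np.int64(214)) bgr [ 50  53 180] n 3948 c 0.5796 -0.1035 size 0.0607 0.0478 long -3.6 z 0.1417
[ 0.58441991 -0.10678193]
[ 0.68  0.68 -1.22  1.67  0.66  1.27  0.83]
```

View pics/w14.png

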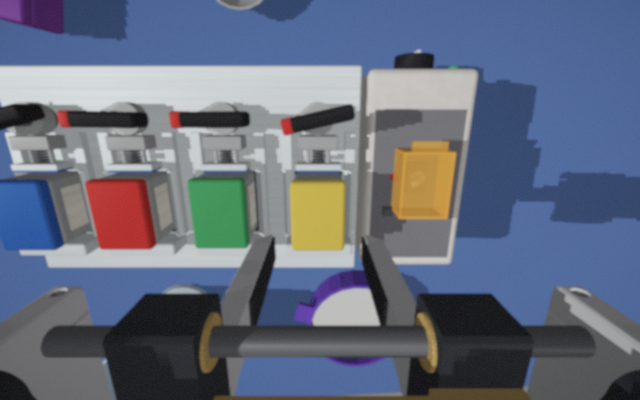

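```bash
python3 - <<'E'
from h import *
c=cam(1); print(c); go([c[0],c[1],.19],np.radians(98.5))
E
```

```text
[0.51268108 0.06526208]
row [0.004, 0.448, 1.323, 0.014, 12.984, 0.006]
```

Call:
drive_tool(
  motion=[0,0.47,1.32,0,12.98,0,0,0.47,1.32,0,12.98,0,0,0.47,1.32,0,12.98,0,0,0.47,1.32,0,12.98,0,0,0.47,1.32,0,12.98,0,0,0.47,1.32,0,12.98,0,0,0.47,1.32,0,12.98,0,0,0.47,1.32,0,12.98,0,0,0.47,1.32,0,12.98,0,0,0.47,1.32,0,12.98,0],
  fingers=36,
)

```text
clock: 30.92
eef_pos: [0.5122, 0.065, 0.1878]
orientation: [[0.989, -0.001, -0.15], [0.15, 0.0, 0.989], [-0.001, -1.0, 0.0]]
ft_force: [1.2, -0.9, 1.1]
gripper_width: 0.0364
```

```bash
python3 - <<'E'
from h import *
e,R,s=tool(); p,d,m=look('wrist','w15')
under('w15',cam(1),.1437,.006,.045); print(cam(1),s['joint_pos'].round(2)); c=cam(1); go([c[0],c[1],.137],np.radians(98.5))
E
```

```text
w15 px (np.int64(318), np.int64(230)) bgr [46 43 43] n 1177 c 0.5124 0.0664 size 0.0573 0.0121 long -81.3 z 0.1436
[0.51268108 0.06526208] [ 0.6   0.42 -0.97  1.9   0.4   1.04 -0.39]
row [0.007, 0.848, 0.003, -0.003, 0.017, -0.007]
```

View pics/w15.png

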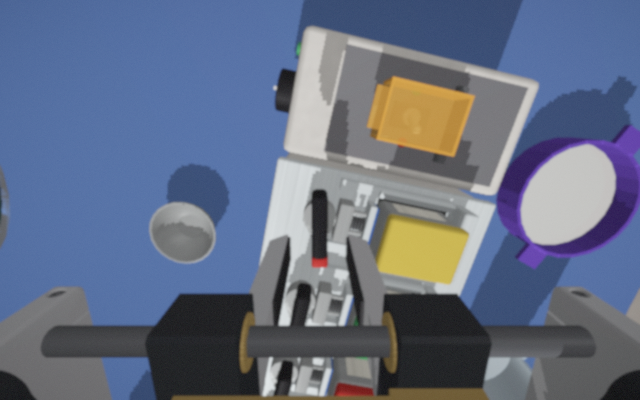

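Call:
drive_tool(
  motion=[0,0.4,0.01,0,0,0,0,0.7,0.01,0,0,0,0,0.85,0.01,0,0,0,0,0.85,0.01,0,0,0,0,0.85,0.01,0,0,0],
)

```text
clock: 31.6
eef_pos: [0.5127, 0.0659, 0.1378]
orientation: [[0.989, 0.001, -0.149], [0.149, 0.0, 0.989], [0.001, -1.0, 0.0]]
ft_force: [0.3, -0.3, 0.1]
gripper_width: 0.0359
```

Call:
drive_tool(
  motion=[0,0,0,0,0,0,0,0,0,0,0,0,0,0,0,0,0,0,0,0,0,0,0,0,0,0,0,0,0,0],
  fingers=4,
  newtons=55,
)

```text
clock: 32.22
eef_pos: [0.513, 0.0657, 0.1375]
orientation: [[0.989, 0.001, -0.148], [0.148, 0.0, 0.989], [0.001, -1.0, 0.0]]
ft_force: [5.0, -0.2, -3.2]
gripper_width: 0.0113
```

```bash
python3 - <<'E'
from h import *
e,R,s=tool(); c=cam(1); go([c[0],c[1],e[2]],SY+np.pi); print(e,c,s['ft_force'],s['torque'],s['gripper_width'])
E
```

```text
row [-0.006, -0.0, -0.007, 0.006, -12.977, 0.011]
[0.51298716 0.06573205 0.13749948] [0.51268108 0.06526208] [ 4.96283363 -0.15405786 -3.23071471] [ 0.1092946  -1.3474603   0.06689175] 0.011337022628002784
```

Call:
drive_tool(
  motion=[0,0,0,0,-1.4,0,0,0,0,0,-2.8,0,0,0,0,0,-4.2,0,0,0,0,0,-5.6,0,0,0,0,0,-7,0,0,0,0,0,-8.4,0,0,0,0,0,-9.8,0,0,0,0,0,-11.2,0,0,0,0,0,-12.3,0,0,0,0,0,-12.98,0,0,0,0,0,-12.98,0,0,0,0,0,-12.98,0],
)

```text
clock: 33.72
eef_pos: [0.5127, 0.0655, 0.1375]
orientation: [[0.064, 0.0, -0.998], [0.998, -0.0, 0.064], [-0.0, -1.0, -0.001]]
ft_force: [2.7, -1.8, 4.0]
gripper_width: 0.0118
```

```bash
python3 - <<'E'
from h import *
e,R,s=tool(); c=cam(1); go([c[0],c[1],e[2]],SY+np.pi); print(e,c,s['ft_force'],s['torque'],s['gripper_width'],s['joint_pos'].round(2))
look('wrist','w16')
E
```

```text
row [-0.004, 0.0, -0.0, 0.005, -0.016, -0.003]
[0.51268074 0.06549632 0.13748567] [0.51268108 0.06526208] [ 2.73555397 -1.8079299   4.02486978] [-0.58976767 -0.72407867  0.08901398] 0.011772129890609924 [ 0.72  0.64 -1.2   1.93  0.7   1.06  0.72]
```

View pics/w16.png

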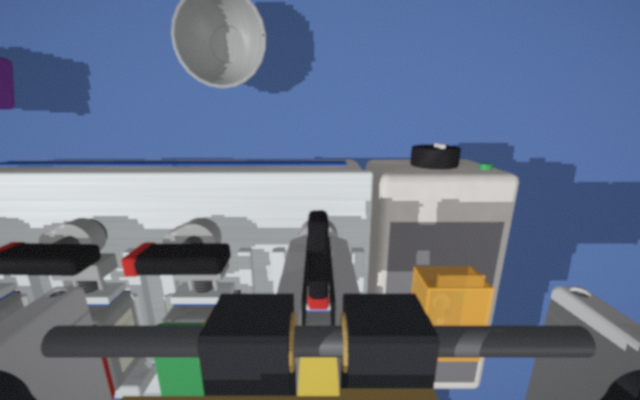

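Call:
drive_tool(
  motion=[0,0,0,0,0,0,0,0,0,0,0,0,0,0,0,0,0,0],
  fingers=36,
)

```text
clock: 34.15
eef_pos: [0.5122, 0.0657, 0.1371]
orientation: [[0.063, -0.0, -0.998], [0.998, 0.0, 0.063], [0.0, -1.0, 0.0]]
ft_force: [-0.3, -0.5, 0.1]
gripper_width: 0.0353
```

Call:
drive_tool(
  motion=[0,-0.5,0,0,0,0,0,-0.9,0,0,0,0,0,-0.9,0,0,0,0],
)

```text
clock: 34.52
eef_pos: [0.513, 0.0658, 0.1925]
orientation: [[0.063, 0.002, -0.998], [0.998, -0.0, 0.063], [-0.0, -1.0, -0.002]]
ft_force: [0.7, 0.3, -0.7]
gripper_width: 0.0362
```

```bash
cat >> h.py <<'E'
def barangle(tag,i):
    under(tag,cam(i),.1437,.006,.04)
E
python3 - <<'E'
from h import *
look('wrist','w17'); barangle('w17',1); c=cam(2); print(c); go([c[0],c[1],.19],np.radians(86.5))
E
```

```text
w17 px (np.int64(316), np.int64(228)) bgr [47 44 45] n 1116 c 0.512 0.0657 size 0.0569 0.0123 long -4.1 z 0.1436
[ 0.50743179 -0.01817296]
row [-1.398, 0.024, -0.003, 0.01, 14.983, 0.002]
```

View pics/w17.png

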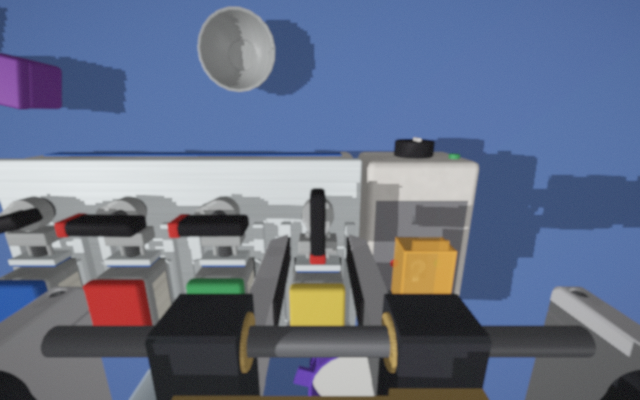

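Call:
drive_tool(
  motion=[-1.4,0.02,0,0,14.98,0,-1.4,0.02,0,0,14.98,0,-1.4,0.02,0,0,14.98,0,-1.4,0.02,0,0,14.98,0,-1.4,0.02,0,0,14.98,0,-1.4,0.02,0,0,14.98,0,-1.4,0.02,0,0,14.98,0,-1.4,0.02,0,0,14.98,0,-1.4,0.02,0,0,14.98,0,-1.4,0.02,0,0,14.98,0,-1.4,0.02,0,0,14.98,0],
)

```text
clock: 35.95
eef_pos: [0.5069, -0.0182, 0.1896]
orientation: [[0.998, -0.001, 0.059], [-0.059, 0.0, 0.998], [-0.001, -1.0, 0.0]]
ft_force: [0.5, 0.9, 0.3]
gripper_width: 0.0364
```

```bash
python3 - <<'E'
from h import *
e,R,s=tool(); look('wrist','w18'); barangle('w18',2); c=cam(2); print(c,s['joint_pos'].round(2)); go([c[0],c[1],.137],np.radians(86.5))
E
```

```text
w18 px (np.int64(318), np.int64(230)) bgr [36 35 36] n 1168 c 0.5073 -0.0172 size 0.0569 0.0122 long 86.7 z 0.1437
[ 0.50743179 -0.01817296] [ 0.72  0.37 -0.89  1.92  0.34  1.01 -0.38]
row [0.008, 0.878, 0.0, -0.002, 0.021, -0.007]
```

Call:
drive_tool(
  motion=[0.005,0.4,0,0,0,0,0.005,0.7,0,0,0,0,0.005,0.88,0,0,0,0,0.005,0.88,0,0,0,0,0.005,0.88,0,0,0,0],
)

```text
clock: 36.62
eef_pos: [0.5078, -0.0181, 0.1377]
orientation: [[0.998, 0.001, 0.06], [-0.06, 0.0, 0.998], [0.001, -1.0, 0.0]]
ft_force: [0.7, -0.6, 0.0]
gripper_width: 0.036
```

Call:
drive_tool(
  motion=[0,0,0,0,0,0,0,0,0,0,0,0,0,0,0,0,0,0,0,0,0,0,0,0,0,0,0,0,0,0],
  fingers=4,
)

```text
clock: 37.25
eef_pos: [0.5079, -0.0182, 0.1375]
orientation: [[0.998, 0.001, 0.06], [-0.06, 0.0, 0.998], [0.001, -1.0, 0.0]]
ft_force: [3.1, -0.6, 0.4]
gripper_width: 0.0114
```

```bash
python3 - <<'E'
from h import *
e,R,s=tool(); c=cam(2); go([c[0],c[1],e[2]],SY+np.pi); print(e,c,s['ft_force'],s['gripper_width'])
E
```

```text
row [-0.007, -0.0, 0.001, 0.005, -14.978, 0.006]
[ 0.507859   -0.01824477  0.13749771] [ 0.50743179 -0.01817296] [ 3.12150083 -0.64976708  0.38658544] 0.011382328392423615
```

Call:
drive_tool(
  motion=[-0.005,0,0,0,-1.4,0,-0.005,0,0,0,-2.8,0,-0.005,0,0,0,-4.2,0,-0.005,0,0,0,-5.6,0,-0.005,0,0,0,-7,0,-0.005,0,0,0,-8.4,0,-0.005,0,0,0,-9.8,0,-0.005,0,0,0,-11.2,0,-0.005,0,0,0,-12.6,0,-0.005,0,0,0,-14,0,-0.005,0,0,0,-15.03,0,-0.005,0,0,0,-15.03,0,-0.005,0,0,0,-15.03,0,-0.005,0,0,0,-15.03,0],
)

```text
clock: 39.0
eef_pos: [0.5075, -0.0183, 0.1375]
orientation: [[0.058, 0.001, -0.998], [0.998, -0.0, 0.058], [-0.0, -1.0, -0.001]]
ft_force: [4.6, -2.8, 5.1]
gripper_width: 0.0114
```

Call:
drive_tool(
  motion=[0,0,0,0,0,0,0,0,0,0,0,0,0,0,0,0,0,0],
  fingers=36,
)

```text
clock: 39.38
eef_pos: [0.5068, -0.018, 0.1371]
orientation: [[0.057, -0.001, -0.998], [0.998, 0.0, 0.057], [0.0, -1.0, 0.001]]
ft_force: [0.1, 0.2, -0.4]
gripper_width: 0.0354
```

Call:
drive_tool(
  motion=[0,-0.5,0,0,0,0,0,-0.9,0,0,0,0,0,-0.9,0,0,0,0],
)

```text
clock: 39.75
eef_pos: [0.5077, -0.0181, 0.1924]
orientation: [[0.057, 0.002, -0.998], [0.998, -0.001, 0.057], [-0.001, -1.0, -0.002]]
ft_force: [0.8, 0.0, -0.4]
gripper_width: 0.0358
```

```bash
python3 - <<'E'
from h import *
look('wrist','w19'); barangle('w19',2);barangle('w19',1); c=cam(3); print(c); go([c[0],c[1],.19],np.radians(85.9))
E
```

```text
w19 px (np.int64(317), np.int64(228)) bgr [40 38 39] n 1147 c 0.5066 -0.0183 size 0.0568 0.0118 long -2.9 z 0.1436
w19 px (np.int64(427), np.int64(229)) bgr [30 28 29] n 1229 c 0.5121 0.0638 size 0.0571 0.0137 long -2.4 z 0.1436
[ 0.5021825  -0.10160799]
row [-1.391, 0.024, 0.004, 0.009, 15.133, -0.001]
```

Call:
drive_tool(
  motion=[-1.39,0.02,0,0,15.1,0,-1.39,0.02,0,0,15.1,0,-1.39,0.02,0,0,15.1,0,-1.39,0.02,0,0,15.1,0,-1.39,0.02,0,0,15.1,0,-1.39,0.02,0,0,15.1,0,-1.39,0.02,0,0,15.1,0,-1.39,0.02,0,0,15.1,0,-1.39,0.02,0,0,15.1,0,-1.39,0.02,0,0,15.1,0,-1.39,0.02,0,0,15.1,0],
)

```text
clock: 41.18
eef_pos: [0.5021, -0.1014, 0.1895]
orientation: [[0.998, -0.001, 0.066], [-0.066, 0.0, 0.998], [-0.001, -1.0, 0.0]]
ft_force: [-0.2, 0.0, 0.3]
gripper_width: 0.0361
```

```bash
python3 - <<'E'
from h import *
e,R,s=tool(); look('wrist','w20'); barangle('w20',3); c=cam(3); print(c,s['joint_pos'].round(2)); go([c[0],c[1],.137],np.radians(86.0))
E
```

```text
w20 px (np.int64(318), np.int64(231)) bgr [40 37 36] n 1136 c 0.502 -0.1012 size 0.0572 0.0118 long 84.9 z 0.1436
[ 0.5021825  -0.10160799] [ 0.86  0.37 -0.86  1.9   0.33  1.02 -0.22]
row [0.001, 0.877, -0.004, -0.003, 0.037, -0.007]
```

Call:
drive_tool(
  motion=[0,0.4,0,0,0.15,0,0,0.7,0,0,0.15,0,0,0.88,0,0,0.15,0,0,0.88,0,0,0.15,0,0,0.88,0,0,0.15,0],
)

```text
clock: 41.85
eef_pos: [0.5027, -0.1014, 0.1377]
orientation: [[0.997, 0.001, 0.083], [-0.083, 0.0, 0.997], [0.001, -1.0, 0.0]]
ft_force: [-0.7, -1.3, -0.0]
gripper_width: 0.0361
```

Call:
drive_tool(
  motion=[0,0,0,0,0,0,0,0,0,0,0,0,0,0,0,0,0,0,0,0,0,0,0,0,0,0,0,0,0,0],
  fingers=4,
)

```text
clock: 42.48
eef_pos: [0.5027, -0.1015, 0.1375]
orientation: [[0.997, 0.001, 0.083], [-0.083, -0.0, 0.997], [0.001, -1.0, -0.0]]
ft_force: [1.9, -0.5, 2.5]
gripper_width: 0.0116
```

```bash
python3 - <<'E'
from h import *
e,R,s=tool(); c=cam(3); go([c[0],c[1],e[2]],SY+np.pi); print(e,c,s['ft_force'],s['gripper_width'])
E
```

```text
row [-0.008, -0.0, -0.002, 0.005, -15.197, 0.004]
[ 0.50267767 -0.10152328  0.13745696] [ 0.5021825  -0.10160799] [ 1.93880702 -0.53076425  2.49222045] 0.01164631644656083
```

Call:
drive_tool(
  motion=[-0.005,0,0,0,-1.4,0,-0.005,0,0,0,-2.8,0,-0.005,0,0,0,-4.2,0,-0.005,0,0,0,-5.6,0,-0.005,0,0,0,-7,0,-0.005,0,0,0,-8.4,0,-0.005,0,0,0,-9.8,0,-0.005,0,0,0,-11.2,0,-0.005,0,0,0,-12.6,0,-0.005,0,0,0,-14,0,-0.005,0,0,0,-15.2,0,-0.005,0,0,0,-15.2,0,-0.005,0,0,0,-15.2,0,-0.005,0,0,0,-15.2,0],
)

```text
clock: 44.22
eef_pos: [0.5019, -0.1021, 0.1374]
orientation: [[0.063, -0.001, -0.998], [0.998, -0.001, 0.063], [-0.001, -1.0, 0.001]]
ft_force: [-3.0, -4.2, 9.0]
gripper_width: 0.0117
```

Call:
drive_tool(
  motion=[0,0,0,0,0,0,0,0,0,0,0,0,0,0,0,0,0,0],
  fingers=36,
)

```text
clock: 44.6
eef_pos: [0.502, -0.1013, 0.1372]
orientation: [[0.062, -0.0, -0.998], [0.998, 0.0, 0.062], [0.0, -1.0, 0.0]]
ft_force: [-0.0, -1.0, -0.8]
gripper_width: 0.0352
```

Call:
drive_tool(
  motion=[0,-0.5,0,0,0,0,0,-0.9,0,0,0,0,0,-0.9,0,0,0,0],
)

```text
clock: 44.98
eef_pos: [0.5028, -0.1014, 0.1925]
orientation: [[0.063, 0.002, -0.998], [0.998, -0.001, 0.063], [-0.001, -1.0, -0.002]]
ft_force: [-1.0, -0.4, -0.4]
gripper_width: 0.0361
```

```bash
python3 - <<'E'
from h import *
look('wrist','w21'); barangle('w21',3);barangle('w21',2); c=cam(4); print(c); go([c[0],c[1],.19],np.radians(98.5))
E
```

```text
w21 px (np.int64(316), np.int64(228)) bgr [39 36 38] n 1137 c 0.5016 -0.1023 size 0.0569 0.0116 long -3.2 z 0.1436
w21 px (np.int64(426), np.int64(228)) bgr [33 34 32] n 1238 c 0.5068 -0.0201 size 0.0571 0.0139 long -1.8 z 0.1435
[ 0.49693322 -0.18504303]
row [-1.393, 0.024, 0.0, 0.01, 12.984, -0.002]
```

Call:
drive_tool(
  motion=[-1.39,0.02,0,0,12.98,0,-1.39,0.02,0,0,12.98,0,-1.39,0.02,0,0,12.98,0,-1.39,0.02,0,0,12.98,0,-1.39,0.02,0,0,12.98,0,-1.39,0.02,0,0,12.98,0,-1.39,0.02,0,0,12.98,0,-1.39,0.02,0,0,12.98,0,-1.39,0.02,0,0,12.98,0,-1.39,0.02,0,0,12.98,0],
)

```text
clock: 46.28
eef_pos: [0.4967, -0.1846, 0.1895]
orientation: [[0.989, -0.001, -0.15], [0.15, 0.0, 0.989], [-0.001, -1.0, 0.001]]
ft_force: [-0.4, 0.8, 0.4]
gripper_width: 0.0361
```

```bash
python3 - <<'E'
from h import *
e,R,s=tool(); look('wrist','w22'); barangle('w22',4); c=cam(4); print(c,s['joint_pos'].round(2)); go([c[0],c[1],.137],np.radians(98.5))
E
```

```text
w22 px (np.int64(318), np.int64(232)) bgr [45 43 43] n 1149 c 0.4967 -0.1851 size 0.0573 0.0122 long -80.1 z 0.1436
[ 0.49693322 -0.18504303] [ 1.01  0.42 -0.89  1.86  0.37  1.04  0.12]
row [0.003, 0.877, -0.009, -0.005, 0.017, -0.005]
```

Call:
drive_tool(
  motion=[0,0.4,-0.015,0,-0.18,0,0,0.7,-0.015,0,-0.18,0,0,0.88,-0.015,0,-0.18,0,0,0.88,-0.015,0,-0.18,0,0,0.88,-0.015,0,-0.18,0],
)

```text
clock: 46.95
eef_pos: [0.4973, -0.1855, 0.1378]
orientation: [[0.986, 0.001, -0.167], [0.167, -0.0, 0.986], [0.0, -1.0, -0.0]]
ft_force: [-0.8, 0.4, -0.6]
gripper_width: 0.0361
```

Call:
drive_tool(
  motion=[0,0,0,0,0,0,0,0,0,0,0,0,0,0,0,0,0,0,0,0,0,0,0,0,0,0,0,0,0,0],
  fingers=4,
)

```text
clock: 47.58
eef_pos: [0.4973, -0.1856, 0.1375]
orientation: [[0.986, 0.001, -0.167], [0.167, -0.0, 0.986], [0.0, -1.0, -0.0]]
ft_force: [1.4, 0.7, 2.3]
gripper_width: 0.0115
```

```bash
python3 - <<'E'
from h import *
e,R,s=tool(); c=cam(4); go([c[0],c[1],e[2]],SY+np.pi); print(e,c,s['ft_force'],s['gripper_width'])
E
```

```text
row [-0.004, -0.0, 0.009, 0.005, -12.797, 0.003]
[ 0.49729079 -0.18555715  0.13746405] [ 0.49693322 -0.18504303] [1.37751993 0.74345374 2.33506068] 0.011538288330111056
```

Call:
drive_tool(
  motion=[0,0,0,0,-1.4,0,0,0,0,0,-2.8,0,0,0,0,0,-4.2,0,0,0,0,0,-5.6,0,0,0,0,0,-7,0,0,0,0,0,-8.4,0,0,0,0,0,-9.8,0,0,0,0,0,-11.2,0,0,0,0,0,-12.3,0,0,0,0,0,-12.8,0,0,0,0,0,-12.8,0,0,0,0,0,-12.8,0,0,0,0,0,-12.8,0],
)

```text
clock: 49.2
eef_pos: [0.4968, -0.186, 0.1374]
orientation: [[0.063, -0.001, -0.998], [0.998, -0.001, 0.063], [-0.001, -1.0, 0.001]]
ft_force: [-3.3, -2.2, 7.5]
gripper_width: 0.0112
```

Call:
drive_tool(
  motion=[0,0,0,0,0,0,0,0,0,0,0,0,0,0,0,0,0,0],
  fingers=36,
)

```text
clock: 49.58
eef_pos: [0.4969, -0.1855, 0.1372]
orientation: [[0.062, -0.0, -0.998], [0.998, 0.0, 0.062], [0.0, -1.0, 0.0]]
ft_force: [-0.4, -0.3, 0.3]
gripper_width: 0.0353
```

Call:
drive_tool(
  motion=[0,-0.5,0,0,0,0,0,-1.3,0,0,0,0,0,-1.3,0,0,0,0],
)

```text
clock: 49.95
eef_pos: [0.4983, -0.1856, 0.218]
orientation: [[0.063, 0.004, -0.998], [0.998, -0.002, 0.063], [-0.002, -1.0, -0.004]]
ft_force: [-0.2, 0.8, -0.4]
gripper_width: 0.0356
```

```bash
python3 - <<'E'
from h import *
e,R,s=tool();look('wrist','w23'); barangle('w23',4);barangle('w23',3); print(e,s['joint_pos'].round(2));go([.50,-.06,.28],SY+np.pi)
E
```

```text
w23 px (np.int64(317), np.int64(216)) bgr [45 40 40] n 964 c 0.4962 -0.186 size 0.056 0.0119 long -3.5 z 0.1436
w23 px (np.int64(416), np.int64(216)) bgr [35 34 34] n 1003 c 0.5018 -0.1037 size 0.0571 0.0133 long -2.5 z 0.1436
[ 0.49831488 -0.18559322  0.21798873] [ 1.23  0.53 -1.22  1.83  0.54  1.17  1.34]
row [2.093, -1.066, 0.087, 0.014, 0.0, -0.012]
```

Call:
drive_tool(
  motion=[1.5,-1.05,0,0,15,0,1.5,-1.05,0,0,15,0,1.5,-1.05,0,0,15,0,1.5,-1.05,0,0,15,0,1.5,-1.05,0,0,15,0,1.5,-1.05,0,0,15,0,1.5,-1.05,0,0,15,0,1.5,-1.05,0,0,15,0,1.5,-1.05,0,0,15,0,1.5,-1.05,0,0,15,0],
)

```text
clock: 51.25
eef_pos: [0.5023, -0.0957, 0.2774]
orientation: [[0.998, -0.001, 0.062], [-0.062, 0.0, 0.998], [-0.001, -1.0, 0.0]]
ft_force: [0.5, -0.5, 0.1]
gripper_width: 0.0357
```

```bash
python3 - <<'E'
from h import *
go([.50,0,.29],SY)
E
```

```text
row [-0.137, -0.209, 1.59, 0.009, 15.009, -0.011]
```

Call:
drive_tool(
  motion=[-0.14,-0.21,1.6,0,15,0,-0.14,-0.21,1.6,0,15,0,-0.14,-0.21,1.6,0,15,0,-0.14,-0.21,1.6,0,15,0,-0.14,-0.21,1.6,0,15,0,-0.14,-0.21,1.6,0,15,0,-0.14,-0.21,1.6,0,15,0,-0.14,-0.21,1.6,0,15,0,-0.14,-0.21,1.6,0,15,0,-0.14,-0.21,1.6,0,15,0],
)

```text
clock: 52.5
eef_pos: [0.5, 0.0006, 0.2904]
orientation: [[-0.06, -0.001, 0.998], [-0.998, -0.0, -0.06], [0.0, -1.0, -0.001]]
ft_force: [-1.0, -0.4, -0.3]
gripper_width: 0.036
```

```bash
python3 - <<'E'
from h import *
e,R,s=tool();p,d,m=look('wrist','w24'); print(e,s['joint_pos'].round(2))
for i in range(1,5): barangle('w24',i); under('w24',nest(i),.1424,.006,.045); print('  nest',nest(i).round(4),'stop face x at',(nest(i)+RS@[.031,0]).round(4))
C=cloud(m,d); k=mask(p,'amber'); print((k>0).sum())
n,l,st,_=cv2.connectedComponentsWithStats(k)
for i in range(1,n):
    if st[i,4]>300:
        P=C[l==i]; S=(P[:,:2]-SO)@RS; print(st[i], 'shaker',np.percentile(S,[1,99],0).round(4).tolist(), 'z',np.percentile(P[:,2],[1,10,50,90,99]).round(4))
        cv2.imwrite('pics/w24c.png',cv2.resize(p[max(0,st[i,1]-40):st[i,1]+st[i,3]+40,max(0,st[i,0]-40):st[i,0]+st[i,2]+40],None,fx=3.5,fy=3.5,interpolation=cv2.INTER_CUBIC))
E
```

```text
[0.50004735 0.00055642 0.29035442] [ 0.61  0.19 -0.76  1.82  0.14  1.19 -1.82]
w24 px (np.int64(255), np.int64(185)) bgr [41 39 38] n 624 c 0.5135 0.0653 size 0.0562 0.0129 long -2.7 z 0.1437
w24 px (np.int64(251), np.int64(104)) bgr [ 90 189 209] n 3060 c 0.5945 0.0598 size 0.0603 0.0458 long -3.4 z 0.1419
  nest [0.5949 0.0601] stop face x at [0.6259 0.0581]
w24 px (np.int64(334), np.int64(185)) bgr [36 36 36] n 584 c 0.5085 -0.0174 size 0.0562 0.0124 long -2.8 z 0.1437
w24 px (np.int64(336), np.int64(104)) bgr [102 161  78] n 3034 c 0.5895 -0.023 size 0.0604 0.0448 long -3.5 z 0.1419
  nest [ 0.5897 -0.0233] stop face x at [ 0.6206 -0.0253]
w24 px (np.int64(413), np.int64(186)) bgr [40 39 37] n 635 c 0.5031 -0.1001 size 0.055 0.0133 long -3.4 z 0.1435
w24 px (np.int64(420), np.int64(104)) bgr [ 53  57 191] n 3089 c 0.5846 -0.1046 size 0.0603 0.0461 long -3.4 z 0.1418
  nest [ 0.5844 -0.1068] stop face x at [ 0.6154 -0.1087]
w24 px (np.int64(493), np.int64(185)) bgr [41 40 41] n 694 c 0.4981 -0.1835 size 0.0551 0.0153 long -3.2 z 0.1435
w24 px (np.int64(504), np.int64(105)) bgr [179 105  59] n 3142 c 0.5788 -0.1863 size 0.0604 0.0474 long -3.4 z 0.1417
  nest [ 0.5792 -0.1902] stop face x at [ 0.6101 -0.1922]
2909
[ 143  101   58   64 2900] shaker [[-0.03, 0.1988], [0.0312, 0.2415]] z [0.0955 0.1094 0.1229 0.1239 0.1249]
```

View pics/w24.png

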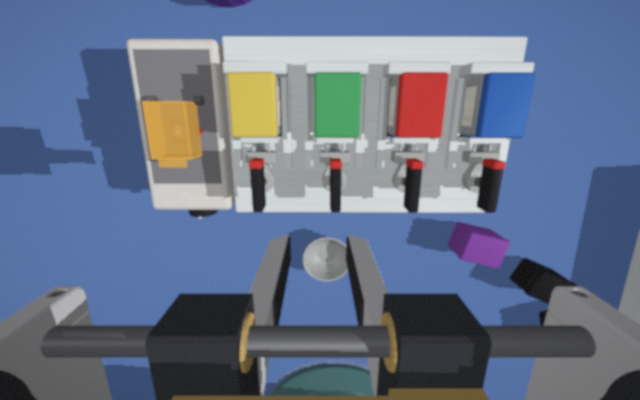

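View pics/w24c.png

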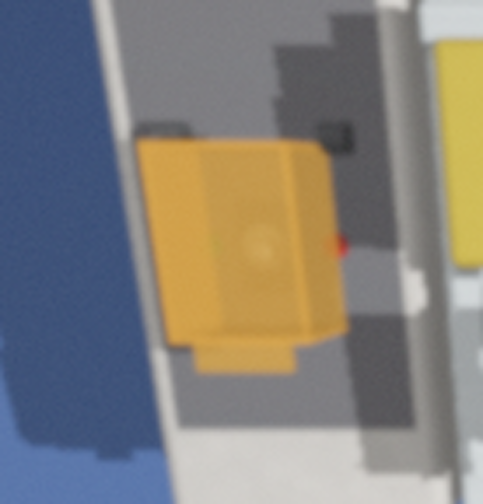

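```bash
python3 - <<'E'
from h import *
c=SO+RS@np.array([-.03,.221]); print(c); go([c[0],c[1],.23],SY)
E
```

```text
[0.5429359  0.15914762]
row [-2.68, 1.007, 0.557, 0.007, 0.036, -0.0]
```

Call:
drive_tool(
  motion=[-2.68,1.0,0.56,0,0,0,-2.68,1.0,0.56,0,0,0,-2.68,1.0,0.56,0,0,0,-2.68,1.0,0.56,0,0,0,-2.68,1.0,0.56,0,0,0,-2.68,1.0,0.56,0,0,0,-2.68,1.0,0.56,0,0,0],
  fingers=64,
)

```text
clock: 53.42
eef_pos: [0.5441, 0.158, 0.2313]
orientation: [[-0.064, 0.001, 0.998], [-0.998, -0.0, -0.064], [0.0, -1.0, 0.001]]
ft_force: [-0.3, 0.0, -0.6]
gripper_width: 0.0639
```

```bash
python3 - <<'E'
from h import *
e,R,s=tool();p,d,m=look('wrist','w25'); print(e,s['joint_pos'].round(2))
C=cloud(m,d); S=np.concatenate([(C[...,:2]-SO)@RS,C[...,2:]],-1)
k=((C[...,2]>.116)&(C[...,2]<.13)&(S[...,1]>.17)).astype(np.uint8); k=cv2.morphologyEx(k,cv2.MORPH_OPEN,np.ones((3,3),np.uint8))
n,l,st,_=cv2.connectedComponentsWithStats(k)
for i in range(1,n):
    if st[i,4]>200:
        P=S[l==i]; print(st[i],np.percentile(P,[1,99],0).round(4).tolist(),np.median(P[:,2]).round(4))
        # width profile
        for x in np.arange(P[:,0].min(),P[:,0].max(),.006):
            q=P[(P[:,0]>=x)&(P[:,0]<x+.006)]; print(round(x,4),np.percentile(q[:,1],[2,98]).round(4),np.median(q[:,2]).round(4))
cv2.imwrite('pics/w25c.png',cv2.resize(p[60:260,220:420],None,fx=3,fy=3,interpolation=cv2.INTER_CUBIC))
E
```

```text
[0.54407883 0.15797262 0.23130043] [ 0.28  0.41 -0.79  1.74  0.31  1.13 -2.24]
[ 292  140   50   75 3471] [[-0.0358, 0.1997, 0.1212], [0.0323, 0.2429, 0.1246]] 0.123
-0.0373 [0.2069 0.2361] 0.1222
-0.0313 [0.201  0.2411] 0.1227
-0.0253 [0.2001 0.2423] 0.1231
-0.0193 [0.2004 0.2424] 0.1231
-0.0133 [0.2    0.2422] 0.123
-0.0073 [0.2009 0.2427] 0.1231
-0.0013 [0.2009 0.2427] 0.123
0.0047 [0.2002 0.2418] 0.123
0.0107 [0.2001 0.2419] 0.1229
0.0167 [0.2004 0.2423] 0.123
0.0227 [0.2005 0.2425] 0.123
0.0287 [0.2007 0.2424] 0.123
```

View pics/w25.png

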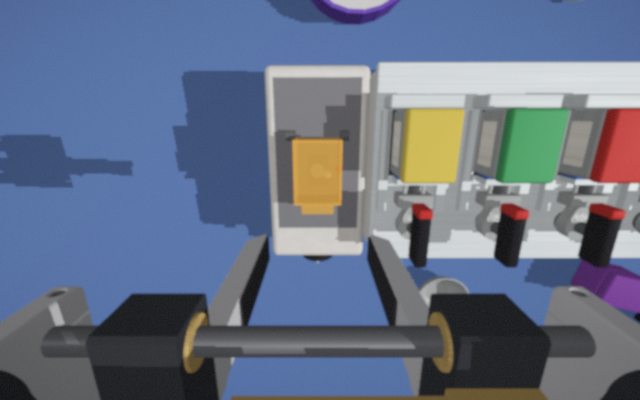

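```bash
cat >> h.py <<'E'
def sh(x,y,z): 
    c=SO+RS@np.array([x,y]); return [c[0],c[1],z]
def shpose():
    e,R,s=tool(); q=RS.T@(e[:2]-SO); return [float(x) for x in np.round([q[0],q[1],e[2]],4)]
E
python3 - <<'E'
from h import *
print(shpose()); go(sh(-.018,.2214,.117),SY)
E
```

```text
[-0.0289, 0.2201, 0.2312]
row [-0.022, 1.904, 0.18, -0.006, -0.006, 0.002]
```

Call:
drive_tool(
  motion=[-0.02,0.6,0.18,0,0,0,-0.02,1.2,0.18,0,0,0,-0.02,1.6,0.18,0,0,0,-0.02,1.9,0.18,0,0,0,-0.02,1.9,0.18,0,0,0,-0.02,1.9,0.18,0,0,0],
)

```text
clock: 54.22
eef_pos: [0.5552, 0.1597, 0.1178]
orientation: [[-0.063, 0.001, 0.998], [-0.998, 0.0, -0.063], [-0.0, -1.0, 0.001]]
ft_force: [0.6, -0.5, 0.3]
gripper_width: 0.0639
```

Call:
drive_tool(
  motion=[0,0,0,0,0,0,0,0,0,0,0,0,0,0,0,0,0,0,0,0,0,0,0,0],
  fingers=30,
  newtons=10,
)

```text
clock: 54.72
eef_pos: [0.5548, 0.1583, 0.1173]
orientation: [[-0.063, -0.0, 0.998], [-0.998, -0.002, -0.063], [0.002, -1.0, 0.0]]
ft_force: [-3.1, -8.1, 7.3]
gripper_width: 0.0437
```

```bash
python3 - <<'E'
from h import *
q=shpose(); print(q, r.observe()['ft_force'])
H=np.array([.033,.091]); v=np.array([q[0],q[2]])-H; R_=np.hypot(*v); a0=np.arctan2(v[1],-v[0]); print(R_,np.degrees(a0))
for th in range(8,113,8):
    a=a0+np.radians(th); p=H+R_*np.array([-np.cos(a),np.sin(a)]); print(th,'dz',round((p[0]-q[0])/.06,3),'dy',round(-(p[1]-q[2])/.06,3))
E
```

```text
[-0.0181, 0.2209, 0.1173] [-3.09037679 -8.14953346  7.29401512]
0.057470862182500804 27.233843130046658
8 dz 0.069 dy -0.114
16 dz 0.154 dy -0.218
24 dz 0.252 dy -0.309
32 dz 0.362 dy -0.385
40 dz 0.481 dy -0.445
48 dz 0.608 dy -0.488
56 dz 0.739 dy -0.513
64 dz 0.872 dy -0.519
72 dz 1.005 dy -0.507
80 dz 1.135 dy -0.477
88 dz 1.26 dy -0.428
96 dz 1.377 dy -0.363
104 dz 1.483 dy -0.282
112 dz 1.577 dy -0.187
```

Call:
drive_tool(
  motion=[0.015,-0.114,0.069,0,0,0,0.015,-0.218,0.154,0,0,0,0.015,-0.309,0.252,0,0,0,0.015,-0.385,0.362,0,0,0,0.015,-0.445,0.481,0,0,0,0.015,-0.488,0.608,0,0,0,0.015,-0.488,0.608,0,0,0],
)

```text
clock: 55.6
eef_pos: [0.592, 0.1558, 0.1467]
orientation: [[-0.063, 0.001, 0.998], [-0.998, -0.0, -0.063], [0.0, -1.0, 0.001]]
ft_force: [0.4, -6.4, 3.3]
gripper_width: 0.0439
```

```bash
python3 - <<'E'
from h import *
look('wrist','w26');p,_,_=look('scene','s26'); cv2.imwrite('pics/s26c.png',cv2.resize(p[160:260,320:440],None,fx=5,fy=5,interpolation=cv2.INTER_CUBIC)); print(shpose(),r.observe()['ft_force'])
E
```

```text
[0.0191, 0.2207, 0.1467] [ 1.26462754 -5.8603189   1.30470238]
```

View pics/w26.png

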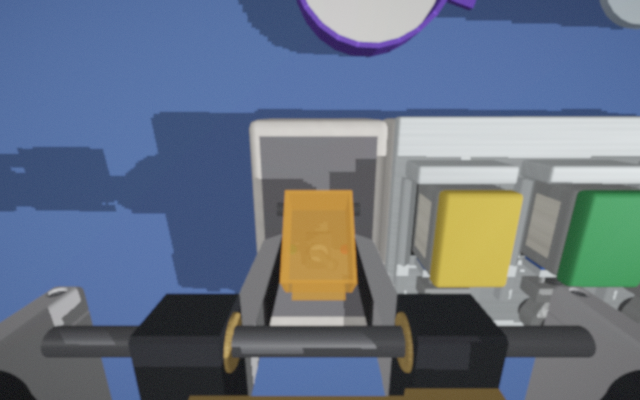

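View pics/s26c.png

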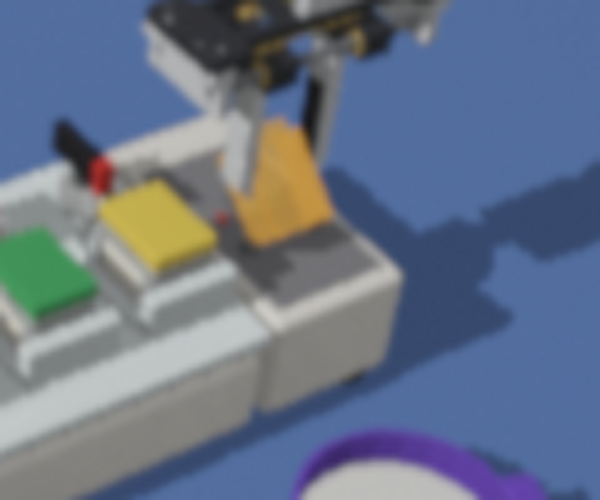

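Call:
drive_tool(
  motion=[0.015,-0.025,0.131,0,0,0,0.015,-0.031,0.264,0,0,0,0.015,-0.019,0.397,0,0,0,0.015,0.011,0.527,0,0,0,0.015,0.06,0.652,0,0,0,0.015,0.125,0.769,0,0,0,0.015,0.185,0.845,0,0,0,0.015,0.185,0.845,0,0,0],
)

```text
clock: 56.7
eef_pos: [0.6425, 0.1525, 0.1347]
orientation: [[-0.063, 0.001, 0.998], [-0.998, 0.001, -0.063], [-0.001, -1.0, 0.001]]
ft_force: [4.5, 1.0, -1.1]
gripper_width: 0.0439
```

```bash
python3 - <<'E'
from h import *
look('wrist','w27');p,_,_=look('scene','s27'); cv2.imwrite('pics/s27c.png',cv2.resize(p[160:260,320:440],None,fx=5,fy=5,interpolation=cv2.INTER_CUBIC)); print(shpose(),r.observe()['ft_force'])
E
```

```text
[0.0694, 0.2206, 0.1349] [ 4.0459528   1.28687232 -0.70060982]
```

View pics/w27.png

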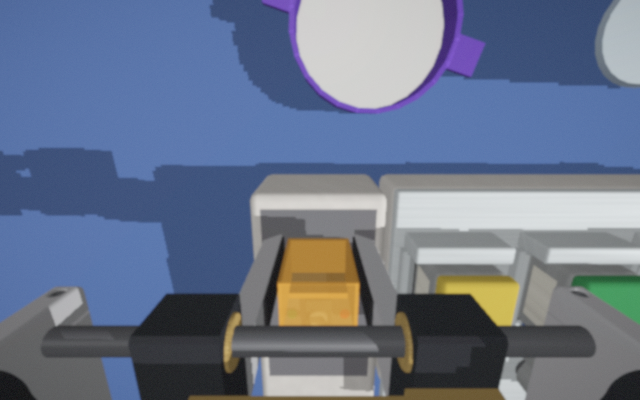

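View pics/s27c.png

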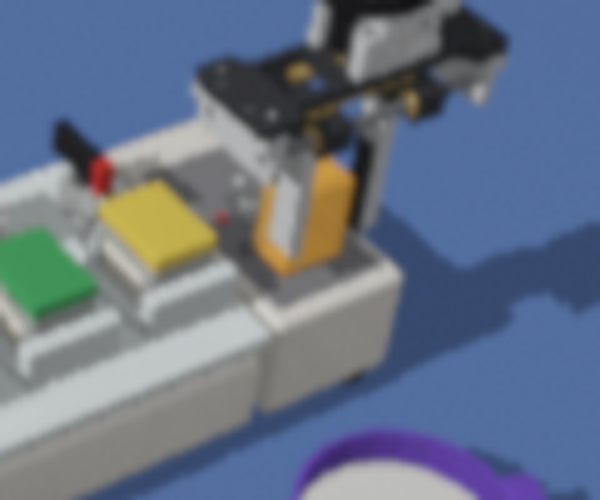

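Call:
drive_tool(
  motion=[0,0,0,0,0,0,0,0,0,0,0,0,0,0,0,0,0,0],
  fingers=62,
)

```text
clock: 57.18
eef_pos: [0.6414, 0.1522, 0.135]
orientation: [[-0.062, -0.0, 0.998], [-0.998, -0.0, -0.062], [0.0, -1.0, -0.0]]
ft_force: [0.8, -0.4, 0.3]
gripper_width: 0.0618
```

Call:
drive_tool(
  motion=[0,-0.6,0,0,0,0,0,-1.4,0,0,0,0,0,-1.4,-0.8,0,0,0,0,-1.4,-1.7,0,0,0,0,-1.4,-1.7,0,0,0],
)

```text
clock: 57.8
eef_pos: [0.5369, 0.159, 0.2194]
orientation: [[-0.06, -0.0, 0.998], [-0.998, -0.002, -0.06], [0.002, -1.0, -0.0]]
ft_force: [1.1, -0.3, 0.4]
gripper_width: 0.0621
```

```bash
python3 - <<'E'
from h import *
p,d,m=look('wrist','w28'); cv2.imwrite('pics/w28c.png',cv2.resize(p[100:280,230:410],None,fx=3.3,fy=3.3,interpolation=cv2.INTER_CUBIC)); print(shpose(),r.observe()['joint_pos'].round(2))
E
```

```text
[-0.0339, 0.2201, 0.2196] [ 0.28  0.41 -0.79  1.76  0.32  1.11 -2.25]
```

View pics/w28c.png

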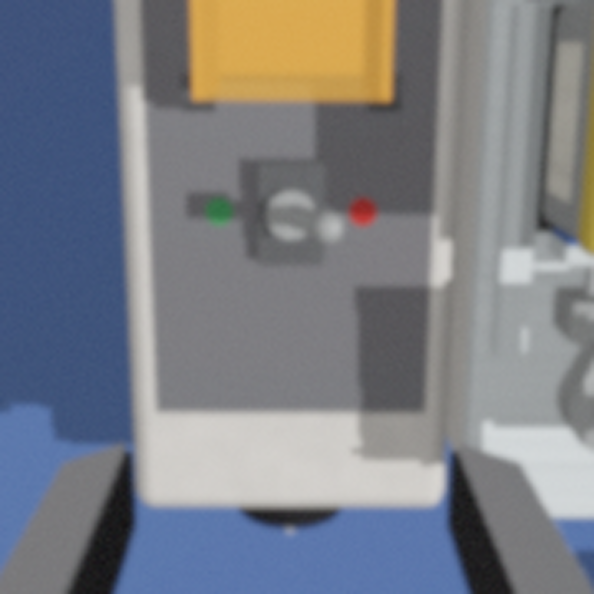

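```bash
python3 - <<'E'
from h import *
p,d,m=load('w28'); C=cloud(m,d)
for (u,v),z in [((330,169),.114),((318,165),.096),((340,164),.09),((296,163.5),.09)]:
    w=on_plane(m,u,v,z); print((u,v),np.round(RS.T@(w[:2]-SO),4),C[int(v),int(u)].round(4))
go(sh(-.001,.190,.20),SY); go(sh(-.001,.190,.124),SY)
E
```

```text
(330, 169) [-2.000e-04  2.099e-01] [0.5735 0.1465 0.1223]
(318, 165) [0.0004 0.2206] [0.5747 0.1568 0.1048]
(340, 164) [0.0004 0.1993] [0.5722 0.1356 0.0914]
(296, 163.5) [0.0008 0.2419] [0.5757 0.1779 0.0914]
row [0.502, 0.328, 0.547, -0.009, 0.01, 0.011]
row [0.501, 1.595, 0.546, -0.009, 0.01, 0.011]
```

Call:
drive_tool(
  motion=[0.55,0.3,0.54,0,0,0,0.55,0.3,0.54,0,0,0,0.55,0.3,0.54,0,0,0,0.55,0.3,0.54,0,0,0,0.55,0.3,0.54,0,0,0],
  fingers=0,
)

```text
clock: 58.48
eef_pos: [0.57, 0.1243, 0.2014]
orientation: [[-0.062, 0.0, 0.998], [-0.998, 0.0, -0.062], [-0.0, -1.0, 0.0]]
ft_force: [0.1, -0.4, 0.7]
gripper_width: 0.0152
```

```bash
python3 - <<'E'
from h import *
print(shpose(),r.observe()['gripper_width']); go(sh(0,.1865,.127),SY)
E
```

```text
[-0.0008, 0.1879, 0.2014] 0.015184486542756632
row [0.023, 1.239, 0.012, -0.004, 0.01, -0.002]
```

Call:
drive_tool(
  motion=[0.02,0,0.01,0,0,0,0.02,0.6,0.01,0,0,0,0.02,1.1,0.01,0,0,0,0.02,1.24,0.01,0,0,0,0.02,1.24,0.01,0,0,0,0.02,1.24,0.01,0,0,0],
)

```text
clock: 59.22
eef_pos: [0.5712, 0.1227, 0.1279]
orientation: [[-0.062, 0.002, 0.998], [-0.998, 0.0, -0.062], [-0.0, -1.0, 0.001]]
ft_force: [0.6, 0.1, 0.4]
gripper_width: 0.0004
```

```bash
python3 - <<'E'
from h import *
p,_,_=look('wrist','w29'); cv2.imwrite('pics/w29c.png',cv2.resize(p[130:330,220:420],None,fx=3,fy=3,interpolation=cv2.INTER_CUBIC)); print(shpose(),r.observe()['gripper_width'],r.observe()['ft_force'])
E
```

```text
[0.0004, 0.1863, 0.1278] 0.0007105297620659226 [ 0.27650448 -0.37880568  0.46507599]
```

View pics/w29c.png

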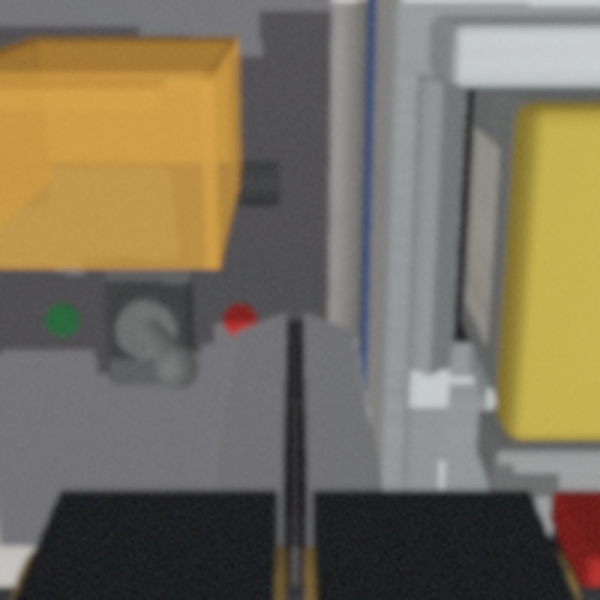

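Call:
drive_tool(
  motion=[-0.1,0,0,0,0,0,-0.2,0,0,0,0,0,-0.3,0,0,0,0,0,-0.38,0,0,0,0,0,-0.44,0,0,0,0,0,-0.46,0,0,0,0,0],
)

```text
clock: 60.02
eef_pos: [0.5722, 0.1502, 0.1265]
orientation: [[-0.062, -0.0, 0.998], [-0.998, -0.0, -0.062], [0.0, -1.0, -0.0]]
ft_force: [0.4, -3.0, 0.4]
gripper_width: 0.0005
```

```bash
python3 - <<'E'
from h import *
p,_,_=look('wrist','w30'); cv2.imwrite('pics/w30c.png',cv2.resize(p[130:330,220:420],None,fx=3,fy=3,interpolation=cv2.INTER_CUBIC)); print(shpose(),r.observe()['ft_force'])
E
```

```text
[-0.0003, 0.2138, 0.1265] [-0.54624753 -1.57579798 -0.78686914]
```

View pics/w30c.png

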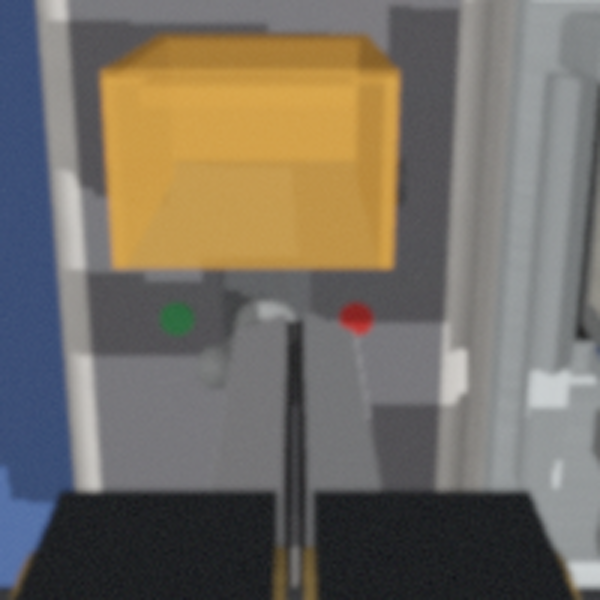

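Ball has moved to the left; push a little further until the stop is felt.

Call:
drive_tool(
  motion=[-0.04,0,0,0,0,0,-0.07,0,0,0,0,0,-0.07,0,0,0,0,0],
)

```text
clock: 60.45
eef_pos: [0.5724, 0.1511, 0.1263]
orientation: [[-0.065, -0.002, 0.998], [-0.998, -0.004, -0.065], [0.004, -1.0, -0.001]]
ft_force: [-4.0, -17.5, 6.0]
gripper_width: 0.0001
```

Call:
drive_tool(
  motion=[0.25,0,0,0,0,0,0.35,-0.4,0,0,0,0,0.35,-1.4,0,0,0,0,-0.05,-1.6,-0.55,0,0,0,-0.05,-1.6,-0.55,0,0,0,-0.05,-1.6,-0.55,0,0,0],
)

```text
clock: 61.2
eef_pos: [0.54, 0.1587, 0.2224]
orientation: [[-0.063, -0.0, 0.998], [-0.998, -0.0, -0.063], [0.0, -1.0, -0.0]]
ft_force: [0.6, -0.1, -0.3]
gripper_width: 0.0008
```

```bash
python3 - <<'E'
from h import *
p,d,m=look('wrist','w31'); cv2.imwrite('pics/w31c.png',cv2.resize(p[80:280,220:420],None,fx=3,fy=3,interpolation=cv2.INTER_CUBIC)); print(shpose())
C=cloud(m,d);k=mask(p,'amber')>0;P=C[k];S=(P[:,:2]-SO)@RS;print(np.percentile(S,[1,99],0),np.percentile(P[:,2],[1,99]))
E
```

```text
[-0.0328, 0.2202, 0.2222]
[[0.03661657 0.19980086]
 [0.06478714 0.24194584]] [0.15143107 0.16311775]
```

View pics/w31c.png

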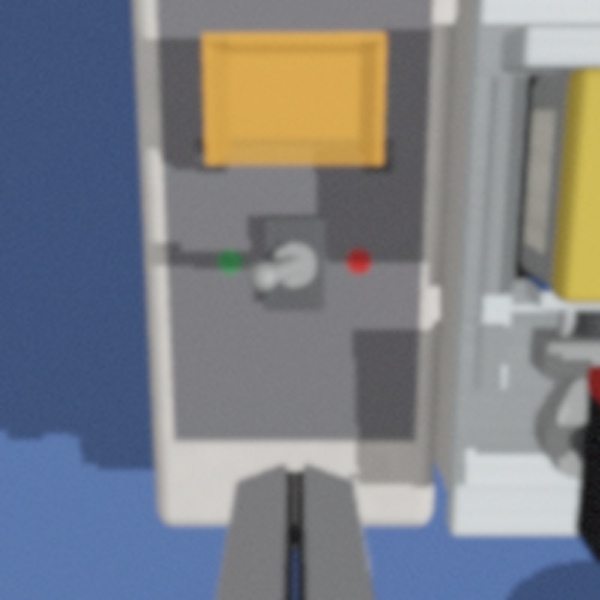

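```bash
python3 - <<'E'
from h import *
p,d,m=load('w31')
for (u,v),z in [((308.3,172.3),.114),((317.7,168.3),.1)]:
    w=on_plane(m,u,v,z); print(np.round(RS.T@(w[:2]-SO),4))
# contour centroid of ball
q=cv2.resize(p[140:200,290:350],None,fx=10,fy=10,interpolation=cv2.INTER_CUBIC); cv2.imwrite('pics/w31d.png',q)
p2,_,_=load('w28'); cv2.imwrite('pics/w28d.png',cv2.resize(p2[140:200,290:350],None,fx=10,fy=10,interpolation=cv2.INTER_CUBIC))
E
```

```text
[-0.0006  0.2294]
[0.0006 0.2209]
```

View pics/w31d.png

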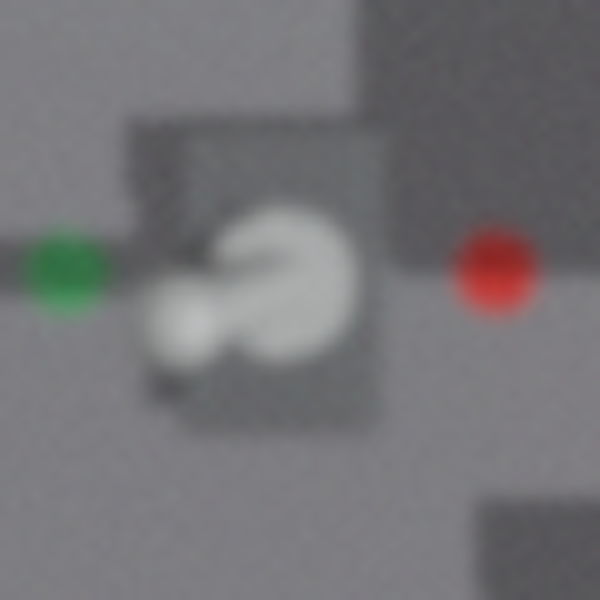

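View pics/w28d.png

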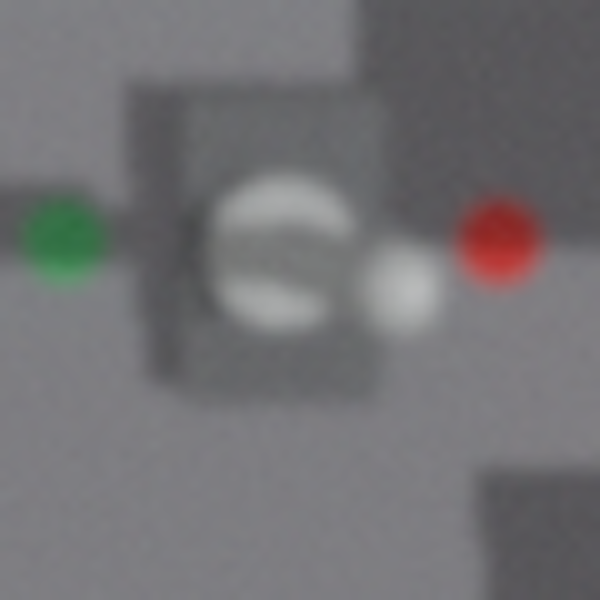

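```bash
python3 - <<'E'
from h import *
go(sh(-.001,.203,.2),SY); go(sh(-.001,.203,.1295),SY)
E
```

```text
row [0.287, 0.37, 0.53, 0.005, -0.005, 0.0]
row [0.286, 1.545, 0.53, 0.005, -0.005, 0.0]
```

Call:
drive_tool(
  motion=[0.29,0.37,0.53,0,0,0,0.29,1.0,0.53,0,0,0,0.29,1.54,0.53,0,0,0,0.29,1.54,0.53,0,0,0,0.19,1.54,0.53,0,0,0,0.11,1.54,0.53,0,0,0,0.11,1.54,0.53,0,0,0],
)

```text
clock: 62.12
eef_pos: [0.5715, 0.1514, 0.1312]
orientation: [[-0.062, 0.001, 0.998], [-0.998, 0.0, -0.062], [-0.0, -1.0, 0.001]]
ft_force: [0.2, -0.7, -0.5]
gripper_width: 0.0006
```

Call:
drive_tool(
  motion=[-0.02,0,0,0,0,0,-0.02,0,0,0,0,0],
)

```text
clock: 62.38
eef_pos: [0.5713, 0.1519, 0.1304]
orientation: [[-0.063, 0.0, 0.998], [-0.998, 0.0, -0.063], [-0.0, -1.0, 0.0]]
ft_force: [-0.5, 0.1, 0.2]
gripper_width: 0.0003
```

Call:
drive_tool(
  motion=[-0.02,0,0,0,0,0,-0.02,0,0,0,0,0],
)

```text
clock: 62.62
eef_pos: [0.5713, 0.1524, 0.1302]
orientation: [[-0.063, -0.0, 0.998], [-0.998, -0.001, -0.063], [0.001, -1.0, -0.0]]
ft_force: [0.2, -4.9, 1.6]
gripper_width: 0.0007
```

Call:
drive_tool(
  motion=[-0.02,0,0,0,0,0,-0.02,0,0,0,0,0],
)

```text
clock: 62.88
eef_pos: [0.5714, 0.1527, 0.1301]
orientation: [[-0.064, -0.001, 0.998], [-0.998, -0.002, -0.064], [0.002, -1.0, -0.001]]
ft_force: [-2.2, -10.1, 3.2]
gripper_width: 0.0007
```

```bash
python3 - <<'E'
from h import *
p,_,_=look('wrist','w32'); cv2.imwrite('pics/w32c.png',cv2.resize(p[130:330,220:420],None,fx=3,fy=3,interpolation=cv2.INTER_CUBIC)); print(shpose(),r.observe()['ft_force'])
E
```

```text
[-0.0012, 0.2163, 0.13] [ -2.25771401 -10.56972545   3.85191164]
```

View pics/w32c.png

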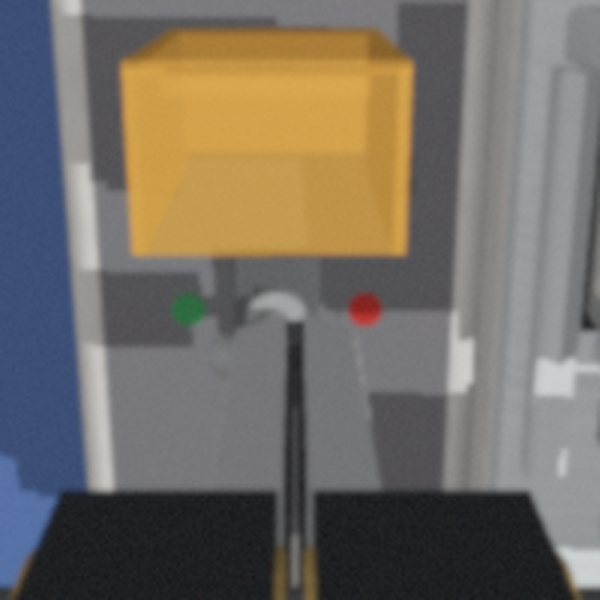

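Call:
drive_tool(
  motion=[0.25,0,0,0,0,0,0.35,-0.4,0,0,0,0,0.35,-1.4,0,0,0,0,0.05,-1.55,-0.55,0,0,0,0.05,-1.55,-0.55,0,0,0,0.05,-1.55,-0.55,0,0,0],
)

```text
clock: 63.68
eef_pos: [0.5385, 0.1526, 0.223]
orientation: [[-0.063, -0.0, 0.998], [-0.998, -0.0, -0.063], [0.0, -1.0, -0.0]]
ft_force: [0.5, 0.1, -0.5]
gripper_width: 0.0005
```

```bash
python3 - <<'E'
from h import *
p,d,m=look('wrist','w33'); cv2.imwrite('pics/w33d.png',cv2.resize(p[140:200,290:350],None,fx=10,fy=10,interpolation=cv2.INTER_CUBIC)); print(shpose())
E
```

```text
[-0.0339, 0.2141, 0.2228]
```

View pics/w33d.png

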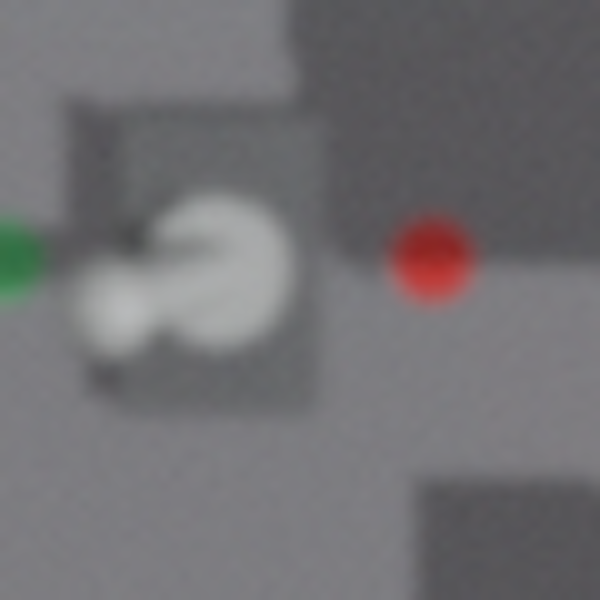

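```bash
python3 - <<'E'
from h import *
go(sh(.0685,.2206,.225),SY); go(sh(.0685,.2206,.135),SY)
E
```

```text
row [-0.11, -0.038, 1.706, 0.005, -0.006, 0.001]
row [-0.11, 1.462, 1.707, 0.005, -0.006, 0.001]
```

Call:
drive_tool(
  motion=[-0.11,-0.04,0,0,0,0,-0.11,-0.04,0,0,0,0,-0.11,-0.04,0.9,0,0,0,-0.11,-0.04,1.7,0,0,0,-0.11,-0.04,1.7,0,0,0,-0.11,-0.04,1.7,0,0,0],
  fingers=62,
)

```text
clock: 64.47
eef_pos: [0.6398, 0.1541, 0.2252]
orientation: [[-0.062, -0.001, 0.998], [-0.998, 0.0, -0.062], [-0.0, -1.0, -0.001]]
ft_force: [-0.6, 0.5, -0.3]
gripper_width: 0.0568
```

Call:
drive_tool(
  motion=[0,0.5,0,0,0,0,0,1.0,0,0,0,0,0,1.5,0,0,0,0,0,1.5,0,0,0,0,0,1.5,0,0,0,0],
)

```text
clock: 65.1
eef_pos: [0.6406, 0.154, 0.1372]
orientation: [[-0.062, 0.001, 0.998], [-0.998, 0.0, -0.062], [-0.001, -1.0, 0.001]]
ft_force: [0.6, -0.2, 0.1]
gripper_width: 0.0621
```

Call:
drive_tool(
  motion=[0,0,0,0,0,0,0,0,0,0,0,0,0,0,0,0,0,0,0,0,0,0,0,0],
  fingers=30,
  newtons=10,
)

```text
clock: 65.6
eef_pos: [0.641, 0.1527, 0.1364]
orientation: [[-0.063, 0.001, 0.998], [-0.998, -0.001, -0.063], [0.001, -1.0, 0.001]]
ft_force: [-0.1, -4.8, 7.5]
gripper_width: 0.044
```

```bash
python3 - <<'E'
from h import *
q=shpose(); print(q, r.observe()['ft_force'])
H=np.array([.033,.091]); v=np.array([q[0],q[2]])-H; R_=np.hypot(*v); a0=np.arctan2(v[1],-v[0]); print(R_,np.degrees(a0))
for th in list(range(-8,-97,-8))+[-100,-104]:
    a=a0+np.radians(th); p=H+R_*np.array([-np.cos(a),np.sin(a)]); print(th,'dy',round(-(p[1]-q[2])/.06,3),'dz',round((p[0]-q[0])/.06,3))
E
```

```text
[0.0683, 0.2207, 0.1364] [-0.08897561 -4.77874414  7.51217564]
0.057508694994757095 127.86624554234895
-8 dy -0.075 dz -0.111
-16 dy -0.133 dz -0.231
-24 dy -0.174 dz -0.359
-32 dy -0.197 dz -0.49
-40 dy -0.201 dz -0.624
-48 dy -0.187 dz -0.757
-56 dy -0.154 dz -0.887
-64 dy -0.104 dz -1.011
-72 dy -0.037 dz -1.126
-80 dy 0.046 dz -1.231
-88 dy 0.142 dz -1.324
-96 dy 0.251 dz -1.402
-100 dy 0.309 dz -1.436
-104 dy 0.369 dz -1.465
```

Call:
drive_tool(
  motion=[0,-0.075,-0.111,0,0,0,0,-0.133,-0.231,0,0,0,0,-0.174,-0.359,0,0,0,0,-0.197,-0.49,0,0,0,0,-0.201,-0.624,0,0,0,0,-0.187,-0.757,0,0,0,0,-0.154,-0.887,0,0,0,0,-0.104,-1.011,0,0,0,0,-0.037,-1.126,0,0,0,0,0.046,-1.231,0,0,0,0,0.142,-1.324,0,0,0,0,0.251,-1.402,0,0,0,0,0.309,-1.436,0,0,0,0,0.309,-1.436,0,0,0],
)

```text
clock: 67.35
eef_pos: [0.5541, 0.1582, 0.1171]
orientation: [[-0.063, -0.0, 0.998], [-0.998, -0.001, -0.063], [0.001, -1.0, -0.0]]
ft_force: [1.2, -5.6, -3.3]
gripper_width: 0.0438
```

```bash
python3 - <<'E'
from h import *
print(shpose(),r.observe()['ft_force'])
E
```

```text
[-0.0188, 0.2208, 0.1171] [ 1.22330545 -5.63013324 -3.32410354]
```

Call:
drive_tool(
  motion=[0,0.03,0,0,0,0,0,0.05,0,0,0,0,0,0.05,0,0,0,0],
)

```text
clock: 67.72
eef_pos: [0.5537, 0.1582, 0.1142]
orientation: [[-0.063, -0.001, 0.998], [-0.998, -0.001, -0.063], [0.001, -1.0, -0.001]]
ft_force: [-2.2, -5.7, 1.1]
gripper_width: 0.0439
```

Call:
drive_tool(
  motion=[0,0,0,0,0,0,0,0,0,0,0,0,0,0,0,0,0,0],
  fingers=62,
)

```text
clock: 68.1
eef_pos: [0.5544, 0.1593, 0.1143]
orientation: [[-0.062, 0.0, 0.998], [-0.998, 0.0, -0.062], [-0.0, -1.0, 0.0]]
ft_force: [0.4, -0.5, 0.3]
gripper_width: 0.0619
```

Call:
drive_tool(
  motion=[0,-0.5,0,0,0,0,0,-1.0,0,0,0,0,0,-1.0,0,0,0,0,0,-1.0,0,0,0,0],
)

```text
clock: 68.6
eef_pos: [0.5543, 0.1588, 0.1736]
orientation: [[-0.063, -0.0, 0.998], [-0.998, -0.0, -0.063], [0.0, -1.0, -0.0]]
ft_force: [-0.1, -0.7, -0.3]
gripper_width: 0.0619
```

Call:
drive_tool(
  motion=[0,0,0,0,0,0,0,0,0,0,0,0,0,0,0,0,0,0,0,0,0,0,0,0,0,0,0,0,0,0],
  fingers=0,
)

```text
clock: 69.22
eef_pos: [0.5545, 0.159, 0.1741]
orientation: [[-0.062, -0.0, 0.998], [-0.998, 0.0, -0.062], [-0.0, -1.0, -0.0]]
ft_force: [-0.0, 1.1, -0.9]
gripper_width: 0.0154
```

```bash
python3 - <<'E'
from h import *
print(shpose(),r.observe()['gripper_width']); go(sh(-.018,.221,.143),SY)
E
```

```text
[-0.0185, 0.2215, 0.1741] 0.015352537814656375
row [0.009, 0.518, 0.008, 0.001, 0.003, -0.001]
```

Call:
drive_tool(
  motion=[0,0.2,0,0,0,0,0,0.4,0,0,0,0,0,0.5,0,0,0,0,0,0.53,0,0,0,0,0,0.53,0,0,0,0],
)

```text
clock: 69.85
eef_pos: [0.5542, 0.159, 0.1423]
orientation: [[-0.062, -0.001, 0.998], [-0.998, -0.0, -0.062], [0.0, -1.0, -0.001]]
ft_force: [-1.6, -1.4, 3.9]
gripper_width: 0.0004
```

Call:
drive_tool(
  motion=[0,0.03,0,0,0,0,0,0.03,0,0,0,0],
)

```text
clock: 70.1
eef_pos: [0.5543, 0.1592, 0.1419]
orientation: [[-0.062, 0.0, 0.998], [-0.998, -0.001, -0.062], [0.001, -1.0, 0.0]]
ft_force: [-12.1, -3.9, 28.9]
gripper_width: 0.0005
```

Call:
drive_tool(
  motion=[0,0.02,0,0,0,0,0,0.02,0,0,0,0],
)

```text
clock: 70.35
eef_pos: [0.5544, 0.1593, 0.1415]
orientation: [[-0.062, 0.001, 0.998], [-0.998, -0.001, -0.062], [0.001, -1.0, 0.001]]
ft_force: [-18.0, -7.9, 45.0]
gripper_width: 0.0005
```

Call:
drive_tool(
  motion=[0,-1.0,-0.5,0,0,0,0,-1.8,-1.0,0,0,0,1.5,-2.5,-1.3,0,0,0,2.7,-2.5,-1.3,0,0,0,2.7,-2.5,-1.3,0,0,0,2.7,-2.5,-1.3,0,0,0,2.7,-2.5,-1.3,0,0,0],
)

```text
clock: 71.22
eef_pos: [0.4665, 0.0028, 0.2893]
orientation: [[-0.062, 0.0, 0.998], [-0.998, 0.0, -0.062], [-0.0, -1.0, 0.0]]
ft_force: [-0.1, 0.7, 0.8]
gripper_width: 0.0009
```

```bash
python3 - <<'E'
from h import *
e,R,s=tool();p,d,m=look('wrist','w40'); look('top','t40');ps,_,_=look('scene','s40'); cv2.imwrite('pics/s40c.png',cv2.resize(ps[160:290,235:415],None,fx=4.4,fy=4.4,interpolation=cv2.INTER_CUBIC)); print(e,s['ft_force'])
for i in range(1,5): barangle('w40',i); under('w40',nest(i),.1424,.006,.045); print('  nest',nest(i).round(4))
C=cloud(m,d);k=cv2.morphologyEx(mask(p,'amber'),cv2.MORPH_OPEN,np.ones((3,3)));P=C[k>0];S=(P[:,:2]-SO)@RS
for x in np.arange(-.035,.035,.01):
    q=P[(S[:,0]>x)&(S[:,0]<x+.01)]; print(round(x,3),len(q),np.percentile(q[:,2],85).round(4) if len(q) else '')
E
```

```text
[0.46654993 0.00276339 0.28929466] [-0.12404481  0.71149114  0.81984564]
w40 px (np.int64(253), np.int64(153)) bgr [43 42 42] n 682 c 0.5133 0.0653 size 0.0556 0.0129 long -3.5 z 0.1437
w40 px (np.int64(249), np.int64(67)) bgr [ 89 189 208] n 3427 c 0.5938 0.0599 size 0.0607 0.0458 long -3.5 z 0.1419
  nest [0.5949 0.0601]
w40 px (np.int64(335), np.int64(154)) bgr [43 40 41] n 655 c 0.5077 -0.0177 size 0.0548 0.0119 long -2.9 z 0.1437
w40 px (np.int64(337), np.int64(67)) bgr [104 161  78] n 3400 c 0.5887 -0.0226 size 0.0607 0.0455 long -3.5 z 0.1418
  nest [ 0.5897 -0.0233]
w40 px (np.int64(417), np.int64(154)) bgr [43 40 40] n 697 c 0.503 -0.1003 size 0.0556 0.0134 long -3.2 z 0.1436
w40 px (np.int64(424), np.int64(67)) bgr [ 54  58 190] n 3437 c 0.5836 -0.1045 size 0.0607 0.0461 long -3.5 z 0.1418
  nest [ 0.5844 -0.1068]
w40 px (np.int64(499), np.int64(154)) bgr [42 39 40] n 758 c 0.4975 -0.183 size 0.0548 0.015 long -4.7 z 0.1434
w40 px (np.int64(511), np.int64(67)) bgr [176 102  57] n 3505 c 0.5786 -0.1862 size 0.0606 0.0476 long -3.5 z 0.1417
  nest [ 0.5792 -0.1902]
-0.035 177 0.1236
-0.025 500 0.1239
-0.015 519 0.1238
-0.005 533 0.1238
0.005 526 0.1238
0.015 577 0.1238
0.025 354 0.1238
0.035 0
```

View pics/w40.png

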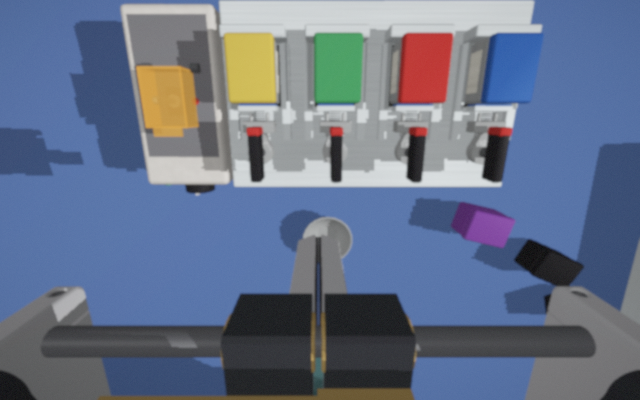

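View pics/s40c.png

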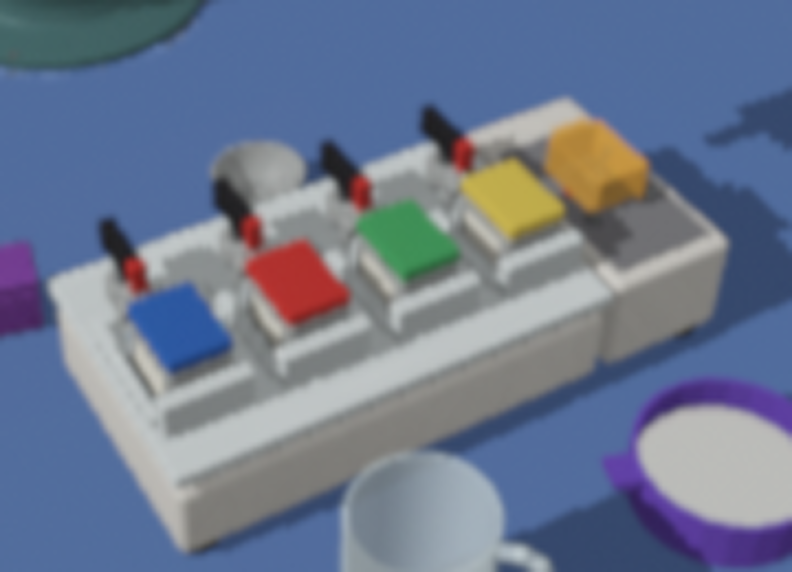

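```bash
python3 - <<'E'
from h import *
p,_,_=load('w40'); a=cv2.resize(p[50:150,125:225],None,fx=4,fy=4,interpolation=cv2.INTER_CUBIC)
q,_,_=load('w24'); b=cv2.resize(q[85:185,125:225],None,fx=4,fy=4,interpolation=cv2.INTER_CUBIC)
cv2.imwrite('pics/cmp.png',np.hstack([b,a]))
E
```

```text
(no output)
```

View pics/cmp.png

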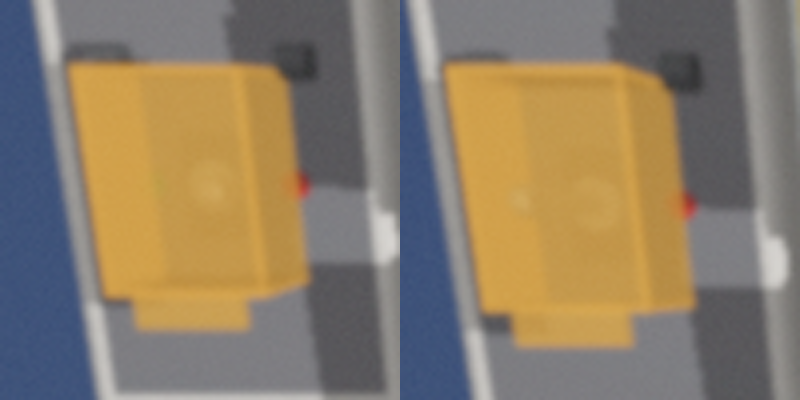

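Through the amber shell the toggle ball now shows to the left of its bush, on the green side, at (520,200) in the right half of the comparison. The cover sits square and flat, so I'm handing in.

```bash
python3 -c "
from station import r
print(r.hand_in(), r.observe()['clock'])"
```

```text
the job is handed in; nothing more can be done
the job is handed in; nothing more can be done
```

I loaded and clamped all four tins, then lifted the cover, flipped the toggle to green and shut the cover. I handed the job in at about 71 s of the 210 s allowed. The yellow tin was knocked aside during the run, so I located it again before picking it up.

**Tins:** Yellow, green, red and blue sit in nests 1 to 4. In the last picture their lids were level at z ≈ 0.142 m and square to the shaker. They were within about 1 mm of home along each nest's x. Sideways, red and blue read 2 to 4 mm off; I put this down to the slanting view, as readings from directly above gave about 1 mm.

**Cams:** The handles read −3.5°, −2.9°, −3.2° and −4.7° against the shaker's −3.6°. The −4.7° is nest 4, also seen at a slant; from directly above it had read −3.5°.

**Toggle:** I pushed it twice against a hard stop, at 17 N and then 10 N, and its ball is visible through the cover on the green side. One check disagreed: the ball's offset from centre looked about 20% smaller on the green side than it had on the red side. Because it was firmly at its stop, I took it as fully on.

**Cover:** Its top is flat at z ≈ 0.124 m along its whole length, the same height as before I opened it.

**Force:** Pressing the cover shut with the fingertips briefly reached about 45 N upward at the wrist, more than I intended. That is over the 40 N figure set for the arm and gripper body, but only the fingertips were meant to be in contact. It is well under the 120 N wrist limit.

The bowl, sieve, jug and look-alike tins were not touched.

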